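# Pack the labelled vials, close the case and clamp it

## Robot

A 6-joint arm with a two-finger parallel gripper is mounted at the origin on a cart in front of the work surface, level with it; the furniture and walls round the work are solid. World frame = base frame: x ahead of the robot, y to its left, z up, the work surface at z = 0. Lengths are in m, angles in rad, forces in N, time in s.
With the tool pointing down it reaches from about 0.35 to 0.775 m from the base axis. Payload 7.3 kg.
Tool frame: the origin (TCP) lies between the finger pads; the fingertips stand 17 mm ahead of it and the grasp point (between the pads) lies 2 mm behind it; z points along the fingers, y is the direction in which the jaws open and shut (so a half turn about z gives the same grasp; the last joint's range is limited). The gripper opens to 92 mm and grips with 3 to 60 N. Pads are 19 mm wide; open, the fingers measure 130 mm over their backs; the gripper's body (75 mm by 190 mm) begins 47 mm behind the grasp point.
Start: joints at [1.143, 0.342, 1.524, -0, 1.275, -0.146], TCP at [0.146, 0.504, 0.244] pointing down, gripper open.
Joint ranges: [-2.53, 2.53], [-0.77, 2.02], [0.04, 2.7], [-1, 4.14], [0.28, 2.66], [-3.11, 3.11]. Speed limits (rad/s): [2.57, 2.57, 3.14, 3.14, 3.14, 3.14].

## Interface

Orientations are given as [roll, pitch, yaw] about the fixed x, y, z axes, in that order (R = Rz(yaw) Ry(pitch) Rx(roll)).
In Python, from cell import sensors, vision, hand_in gives the robot as it stands.
- The arm moves only by the tool step_arm, never from a script. Its argument "series" is a list of rows, each a list of 5 numbers: the opening, from 0 (shut) to 1 (fully open), then the shift along the world's x, y, z each as a share of 25 mm, from -1 to 1, then the turn about the world's z as a share of 0.08 rad, from -1 to 1. A call has 1 to 12 rows; each row shifts and turns the commanded pose from where the row before left it; what a row does not reach is not made up. A row lasts 1/10 s, in which the tool goes at most 50 mm and 8.59 degrees, less where a joint would pass 70% of its speed; a pose out of reach is approached as far as the arm can. A call with a number of a shift or a turn outside -1 to 1 is refused whole. A call with a gripper value outside its range is refused whole. The fingers move at their own pace and stop on an object; "squeeze" is the grip in N (left out, the last holds). Time passes only in rows, so rows that do not move let the fingers close. It gives the time, the measured TCP pose, the force and the opening at its end, in the units of the state.
- sensors.observe(): the state, without advancing time (a new reading comes with each control period).
- vision.read_camera(name): name is "side" or "top" or "wrist"; returns a dict with "pixels" (480x640x3 uint8, blue, green, red), "range_z" (480x640 float32, m along the optical axis (not along the pixel's ray), 0 where there is no reading), "camera_matrix" (3x3 intrinsics, pixels), "pose" (4x4, takes a point from camera to world coordinates). Camera axes: x right, y down, z forward; pixel columns grow to the right and rows downward; lengths in m; the calibration is good to about 2 mm. A picture is of the moment at which its call begins.
- hand_in(): hands the job in, once; it reports no verdict.
The state is a dict: "time": time; "qpos": joint angles; "qvel": joint speeds; "joint_efforts": joint torques, N m; "tool_pos": TCP position; "tool_rot": TCP orientation; "contact_force": force on the tool from outside, world axes, zero at the start; "torque": the same for the moment, N m; "opening": finger opening in m.
Only numpy, scipy, OpenCV 4.12 (cv2) and the standard library are available. Lean on these libraries where they do the work, as an engineer would, in place of code of your own. Each camera call takes 0.05 s, during which the arm holds its last target.

## Task

The last labelled vial (green cap) is still held in the labelling jig: slide the jig's jaw right open and lift that vial out. Stand it and every blue-capped vial on the worktop upright in the case, one in each pocket, and only then put the blue lid squarely on so that it sits fully down, and swing the clamp all the way down over the lid. Leave the empty jig with its jaw slid fully shut again, and do not disturb the red swab tin or the saline bottle.

Things in the scene. Friction and masses are not known exactly. Their poses are not given: they have to be found in the camera images.
- case_base: Case base, fixed: grey plate 126 x 300 x 8 mm (y = -132 to +168) with a white row of four pockets along y, 66 x 230 mm outside, 4 mm walls, wall tops 28 mm and floors 8 mm above the worktop; a pocket is 52 mm (y) x 58 mm (x). Origin: on the worktop below the centre of the row; y along it towards the clamp, z up. Clamp post (29 mm wide in x, 22 in y) at y = +142 mm, 111 mm high.
- pocket_1 (a point): Centre of the floor of pocket 1 of the case (-y end), 8 mm above the worktop
- pocket_2 (a point): Centre of the floor of pocket 2 of the case (next towards +y), 8 mm above the worktop
- pocket_3 (a point): Centre of the floor of pocket 3 of the case (next towards +y), 8 mm above the worktop
- pocket_4 (a point): Centre of the floor of pocket 4 of the case (+y end, nearest the clamp), 8 mm above the worktop
- clamp (a joint): Clamp arm angle, rad; hinge axis along case x on the post at case y = +142 mm, 105 mm above the worktop. 0 = down, level over the lid's end, pointing to case -y; grows as it swings up and outwards (1.57 upright, 2.4 stop). Stiff: stays where left, about 2 N at its end moves it. Down, it clears a seated lid's top by 2 mm; a lid that is not seated blocks it.
- clamp_end (a point): End of the clamp arm, 78 mm from the hinge axis. Steel arm 14 mm wide, 10 mm thick; red end piece 22 mm wide, 11 mm thick, from 54 to 78 mm from the hinge
- case_lid: Loose blue lid, a hood open below, 80 (x) x 244 (y) x 90 mm high, walls 3 mm, with a grey weighted ledge 10 mm thick along both long sides (119 mm wide in all), 0.28 to 0.46 kg, same either way round; starts standing open side down. Origin: centre of its lower rim. It goes over the row of pockets (4 mm play all round) until its rim rests on the grey plate 8 mm up, origin over the case's origin.
- lid_handle (a point): Centre of the black bar handle on the lid: bar 16 mm wide across the lid's x, 84 mm long along its y, 14 mm high, its centre 119 mm above the lid's lower rim, 22 mm of free height below the bar between its two posts
- label_jig: Labelling jig, fixed to the worktop: grey plate 204 x 80 x 8 mm, fixed aluminium V jaw at its +x end, sliding V jaw on the -x side; both jaws 36 mm high. Origin: centre of the plate's underside; the jaw slides along x. The held vial stands on the plate at x = +50 mm, y = 0.
- jaw (a joint): Opening of the jig's sliding jaw, m: 0 = shut, 0.07 = fully open; opens towards the jig's -x, stays where left (about 3 N to slide). It carries a post and a hold-down finger (88 to 100 mm above the worktop) that covers the vial's cap until the jaw is some 50 mm open.
- jaw_handle (a point): Centre of the jaw's upright orange handle block, 14 mm along the jig's x, 32 mm along y, 36 mm high; centre 117 mm and top 135 mm above the worktop
- vial_green: Glass vial with green cap, 37 mm diameter, 78 mm high, 82 g; the straight body reaches 62 mm up, the cap (30 mm) from 70 mm; in a pocket its top is 86 mm above the worktop. Starts held in the jig. Origin: centre of its underside, z along its axis
- vial_blue_1: Glass vial with blue cap, same shape and size as the green-capped one; stands on the worktop at the start; 2 or 3 of the four are present. Origin: centre of its underside, z along its axis
- vial_blue_2: Glass vial with blue cap, same shape and size as the green-capped one; stands on the worktop at the start; 2 or 3 of the four are present. Origin: centre of its underside, z along its axis
- vial_blue_3: Glass vial with blue cap, same shape and size as the green-capped one; stands on the worktop at the start; 2 or 3 of the four are present. Origin: centre of its underside, z along its axis
- vial_blue_4: Glass vial with blue cap, same shape and size as the green-capped one; stands on the worktop at the start; 2 or 3 of the four are present. Origin: centre of its underside, z along its axis
- swab_tin: Red round swab tin, 93 mm across, 87 mm high, standing behind the case; leave it alone. Origin: centre of its underside
- saline_bottle: White saline bottle, about 48 x 67 mm, 111 mm high, standing behind the case; leave it alone. Origin: centre of its underside

How it is judged:
On the way, in this order (a step that is already met when the one before it is completed fails the run):
1. the jig's jaw is slid open (at least 55 of its 70 mm) (value of joint jaw above 0.055 m), for 0.2 s.
2. the green-capped vial and every blue-capped vial stand upright in pockets of the case (x of vial_green in the frame of case_base between -0.03 and 0.03 m and y of vial_green in the frame of case_base between -0.113 and 0.113 m and z of vial_green in the frame of case_base between 0.003 and 0.013 m and angle between each of vial_green, vial_blue_1, vial_blue_2, vial_blue_3, vial_blue_4's own z axis and vertical below 0.15 rad and x of vial_blue_1 in the frame of case_base between -0.03 and 0.03 m and y of vial_blue_1 in the frame of case_base between -0.113 and 0.113 m and z of vial_blue_1 in the frame of case_base between 0.003 and 0.013 m and x of vial_blue_2 in the frame of case_base between -0.03 and 0.03 m and y of vial_blue_2 in the frame of case_base between -0.113 and 0.113 m and z of vial_blue_2 in the frame of case_base between 0.003 and 0.013 m and x of vial_blue_3 in the frame of case_base between -0.03 and 0.03 m and y of vial_blue_3 in the frame of case_base between -0.113 and 0.113 m and z of vial_blue_3 in the frame of case_base between 0.003 and 0.013 m and x of vial_blue_4 in the frame of case_base between -0.03 and 0.03 m and y of vial_blue_4 in the frame of case_base between -0.113 and 0.113 m and z of vial_blue_4 in the frame of case_base between 0.003 and 0.013 m), for 0.3 s.
3. the lid sits fully down over the pockets, clamp still up (x of case_lid in the frame of case_base between -0.009 and 0.009 m and y of case_lid in the frame of case_base between -0.009 and 0.009 m and z of case_lid in the frame of case_base between 0.004 and 0.011 m and angle between the y axis of case_lid and the y axis of case_base, either way round below 0.12 rad and angle between case_lid's own z axis and vertical below 0.04 rad and value of joint clamp above 0.6 rad), for 0.2 s.
4. the clamp is down over the lid (value of joint clamp below 0.08 rad), for 0.2 s.
At the end, for the whole second after the job is handed in: All vials present stand in the case's pockets (on the pocket floor within 5 mm, tilt under 0.15 rad); the lid sits on the case within 9 mm and 0.12 rad of square and within 3 mm of fully down; the clamp is within 0.08 rad of down; the jig's jaw is within 8 mm of shut; everything is at rest (all of step 2 and x of case_lid in the frame of case_base between -0.009 and 0.009 m and y of case_lid in the frame of case_base between -0.009 and 0.009 m and z of case_lid in the frame of case_base between 0.004 and 0.011 m and angle between the y axis of case_lid and the y axis of case_base, either way round below 0.12 rad and angle between case_lid's own z axis and vertical below 0.04 rad and value of joint clamp below 0.08 rad and value of joint jaw below 0.008 m and linear speed of each of vial_green, vial_blue_1, vial_blue_2, vial_blue_3, vial_blue_4, case_lid below 0.02 m/s); the robot touches nothing.
It fails at once if the swab tin is disturbed (moved over 30 mm or tipped) (distance of swab_tin from where it was at the start of the episode above 0.03 m or angle between swab_tin's own z axis and vertical above 0.4 rad).
It fails at once if the saline bottle is disturbed (moved over 30 mm or tipped) (distance of saline_bottle from where it was at the start of the episode above 0.03 m or angle between saline_bottle's own z axis and vertical above 0.4 rad).
Of vial_blue_1, vial_blue_2, vial_blue_3, vial_blue_4 only 2 to 3 are there at a start; the rules pass over those that are not, and their reading is None.
At some moment in a run one of case_lid may be knocked a few centimetres aside while the robot is not near it.
It also fails if it takes over 208 s, if anything falls off the work surface, if the arm or the gripper's body presses on something with over 40 N, if the wrist force passes 120 N, or if a joint passes its speed limit or range.

## Working session

There is one attempt and no reset: what is moved stays moved. The work goes in short steps, Python scripts to look and compute and a tool call to move; the robot and the scene stay as the last step left them, time stands still between calls to the robot, and variables do not carry over. Pictures are saved under pics/ and viewed, and the job is handed in when it is done.

Besides the shell and the picture viewer there is one more tool, called after "Call:" as a command line: name --pt "numbers of a row" for each row, then --argument value for the rest. step_arm: Moves the arm, as the interface text tells. Its arguments: {"type":"object","properties":{"series":{"type":"array","items":{"type":"array","items":{"type":"number","minimum":-1,"maximum":1}}},"squeeze":{"type":"number"}},"required":["series"]}

```bash
ls; mkdir -p pics; python3 - <<'E'
from cell import sensors, vision
import cv2, numpy as np
print(sensors.observe())
for n in ["side","top","wrist"]:
    r=vision.read_camera(n); cv2.imwrite(f"pics/a_{n}.png",r["pixels"]); print(n,r["camera_matrix"].tolist(),np.round(r["pose"],3).tolist())
E
```

```text
pics
{'time': 0.0, 'qpos': array([ 1.14302231e+00,  3.42700419e-01,  1.52499650e+00, -9.41459906e-06,
        1.27536775e+00, -1.46002606e-01]), 'qvel': array([-0.00031507, -0.00024195,  0.00199136, -0.00091523,  0.00024099,
        0.0002021 ]), 'joint_efforts': array([ 2.17047855e-04, -4.31227076e+01, -2.44225448e+01,  7.19799497e-02,
        5.55974082e-02, -1.50286869e-04]), 'tool_pos': array([0.14581023, 0.50396665, 0.24306367]), 'tool_rot': array([-3.14013499e+00, -2.05248346e-04,  2.85982384e+00]), 'contact_force': array([ 0.39685326,  0.46848241, -0.07450877]), 'torque': array([-0.03059967,  0.00968677,  0.03799816]), 'opening': 0.09151425305185978}
side [[522.3866640183908, 0.0, 315.196760523412], [0.0, 522.3866640183908, 236.66064122726445], [0.0, 0.0, 1.0]] [[-0.959, -0.13, 0.251, 0.311], [-0.283, 0.482, -0.83, 0.994], [-0.013, -0.867, -0.499, 0.714], [0.0, 0.0, 0.0, 1.0]]
top [[612.1429794459152, 0.0, 310.1529653630357], [0.0, 612.1429794459152, 244.53898260057187], [0.0, 0.0, 1.0]] [[0.021, -0.989, 0.145, 0.368], [-1.0, -0.023, -0.013, 0.014], [0.016, -0.145, -0.989, 1.503], [0.0, 0.0, 0.0, 1.0]]
wrist [[342.12028158715833, 0.0, 315.1602368747538], [0.0, 342.12028158715833, 237.25342245876885], [0.0, 0.0, 1.0]] [[0.278, 0.924, 0.263, 0.074], [0.961, -0.267, -0.077, 0.524], [-0.001, 0.274, -0.962, 0.384], [0.0, 0.0, 0.0, 1.0]]
```

View pics/a_top.png

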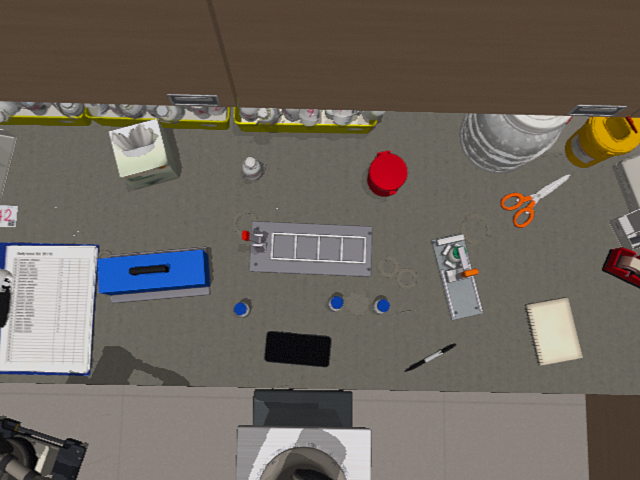

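View pics/a_side.png

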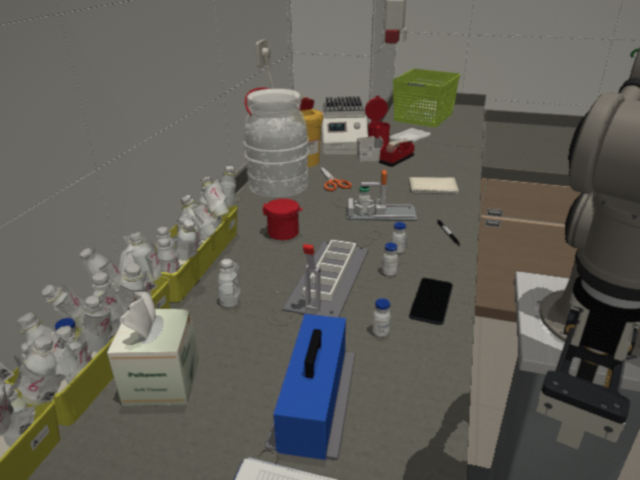

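View pics/a_wrist.png

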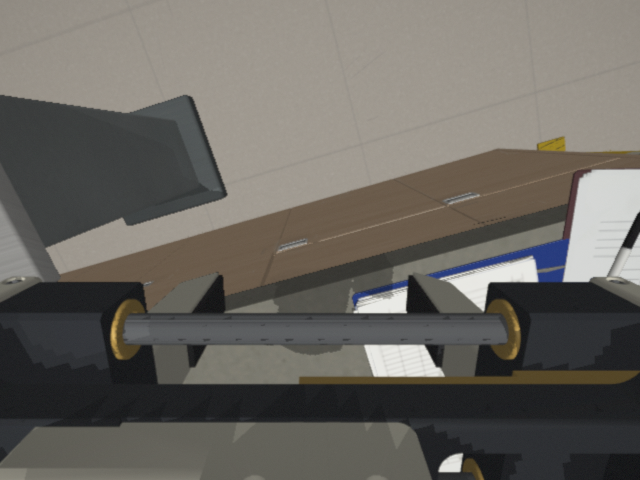

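The top view shows three blue vials at about (241,310), (336,303) and (382,306). The case is at (310,248) with its clamp at the left end, the lid at (153,273) and the jig at (457,275). Next I'll measure these.

```bash
cat > h.py <<'E'
from cell import sensors, vision
import cv2, numpy as np
def cam(n): 
    r=vision.read_camera(n); r["hsv"]=cv2.cvtColor(r["pixels"],cv2.COLOR_BGR2HSV); return r
def cloud(r):
    K=r["camera_matrix"];z=r["range_z"];v,u=np.mgrid[0:480,0:640]
    p=np.stack([(u-K[0,2])/K[0,0]*z,(v-K[1,2])/K[1,1]*z,z,np.ones_like(z)],-1)
    return (p@r["pose"].T)[...,:3]
def ray(r,u,v,h):
    K=r["camera_matrix"];d=r["pose"][:3,:3]@np.array([(u-K[0,2])/K[0,0],(v-K[1,2])/K[1,1],1]);o=r["pose"][:3,3]
    return o+d*(h-o[2])/d[2]
def blobs(r,lo,hi,amin=15,roi=None):
    m=cv2.inRange(r["hsv"],np.array(lo),np.array(hi))
    if roi: 
        k=np.zeros_like(m);k[roi[1]:roi[3],roi[0]:roi[2]]=1;m=m*k
    n,l,s,c=cv2.connectedComponentsWithStats(m)
    return [(s[i],c[i],l==i) for i in range(1,n) if s[i][4]>=amin]
def rect(P,uv=None):
    (c,s,a)=cv2.minAreaRect((P[:,:2]*1000).astype(np.float32)); return np.round(c,1),np.round(s,1),round(a,2)
E
python3 - <<'E'
from h import *
r=cam("top");P=cloud(r)
ok=r["range_z"]>0
for nm,lo,hi in [("blue",(105,120,60),(125,255,255)),("green",(45,80,40),(90,255,255)),("orange",(5,180,120),(18,255,255)),("red",(0,180,80),(4,255,255))]:
    for s,c,m in blobs(r,lo,hi,12):
        q=P[m&ok]
        if len(q)==0: continue
        zt=np.percentile(q[:,2],90); t=q[q[:,2]>zt-.006]
        print(nm,s[4],np.round(c),"z90",round(zt,3),"topmean",np.round(t.mean(0),4),"ext",np.round(np.ptp(t,axis=0),3),"ray cen",np.round(ray(r,*c,zt),4))
# lid
for s,c,m in blobs(r,(105,120,60),(125,255,255),2000):
    q=P[m&ok]; 
    if s[4]>3000:
        t=q[(q[:,2]>.08)&(q[:,2]<.098)]; print("lid top",rect(t),t[:,2].mean(),c)
# bars white pockets / plate
roi=np.zeros((480,640),bool);roi[215:282,245:378]=1
t=P[roi&ok&(P[...,2]>.02)&(P[...,2]<.036)]; print("walls",rect(t),len(t),np.median(t[:,2]))
t=P[roi&ok&(P[...,2]>.004)&(P[...,2]<.2)];print("plate",rect(t))
roi[:]=0;roi[230:325,425:490]=1
t=P[roi&ok&(P[...,2]>.004)&(P[...,2]<.015)];print("jigplate",rect(t))
t=P[roi&ok&(P[...,2]>.025)&(P[...,2]<.045)];print("jaws",rect(t),t.mean(0))
x0,y0,x1,y1=225,205,500,330
cv2.imwrite("pics/b.png",cv2.resize(r["pixels"][y0:y1,x0:x1],None,fx=2.9,fy=2.9,interpolation=cv2.INTER_CUBIC))
E
```

```text
blue 287 [ 25. 249.] z90 0.005 topmean [0.5603 0.6975 0.0028] ext [0.065 0.24  0.013] ray cen [0.5606 0.692  0.0054]
blue 3897 [153. 272.] z90 0.093 topmean [0.5052 0.361  0.0905] ext [0.103 0.247 0.043] ray cen [0.502  0.3554 0.0927]
blue 124 [337. 302.] z90 0.08 topmean [ 0.4436 -0.0692  0.077 ] ext [0.028 0.026 0.009] ray cen [ 0.4435 -0.0692  0.0796]
blue 124 [383. 305.] z90 0.08 topmean [ 0.439  -0.1776  0.0772] ext [0.028 0.028 0.011] ray cen [ 0.4386 -0.1772  0.0796]
blue 123 [240. 309.] z90 0.079 topmean [0.4234 0.1546 0.0768] ext [0.026 0.028 0.009] ray cen [0.4236 0.1546 0.0793]
blue 202 [ 45. 373.] z90 0.006 topmean [0.2633 0.618  0.0038] ext [0.011 0.214 0.01 ] ray cen [0.2634 0.6199 0.0064]
green 50 [456. 252.] z90 0.088 topmean [ 0.568  -0.3484  0.0855] ext [0.028 0.016 0.009] ray cen [ 0.5662 -0.3469  0.0877]
orange 13 [631. 120.] z90 0.238 topmean [ 0.8439 -0.6958  0.2363] ext [0.015 0.01  0.003] ray cen [ 0.8424 -0.6951  0.2376]
orange 212 [515. 200.] z90 0.012 topmean [ 0.7111 -0.5166  0.0096] ext [0.043 0.073 0.011] ray cen [ 0.7107 -0.5154  0.0122]
orange 214 [525. 215.] z90 0.012 topmean [ 0.6755 -0.5416  0.01  ] ext [0.068 0.053 0.01 ] ray cen [ 0.6747 -0.5398  0.0125]
orange 73 [471. 272.] z90 0.138 topmean [ 0.5149 -0.3685  0.1353] ext [0.014 0.027 0.011] ray cen [ 0.5144 -0.3671  0.1379]
red 62 [245. 235.] z90 0.179 topmean [0.581  0.141  0.1772] ext [0.018 0.011 0.008] ray cen [0.5791 0.139  0.1793]
lid top (array([505.8, 361.6]), array([ 80.9, 245.3]), 6.17) 0.0889166935615326 [153.15293816 272.27790608]
walls (array([578.2,  -8.8]), array([264. ,  67.3]), 88.88) 594 0.026847047915011468
plate (array([580. ,  -8.4]), array([165.2, 328.1]), 1.29)
jigplate (array([ 517.5, -369.8]), array([159.7, 236. ]), 89.45)
jaws (array([ 559.5, -359.4]), array([107.3,  65.8]), 13.54) [ 0.56223243 -0.35065008  0.03444153]
```

View pics/b.png

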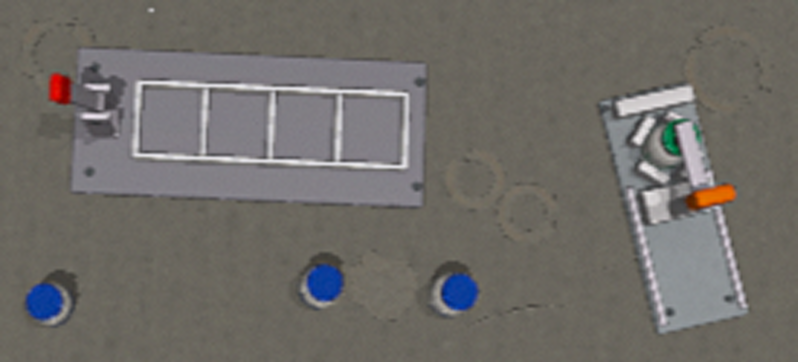

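```bash
python3 - <<'E'
from h import *
r=cam("top");P=cloud(r);hsv=r["hsv"]
def poly(m,h):
    c=max(cv2.findContours(m.astype(np.uint8),cv2.RETR_EXTERNAL,cv2.CHAIN_APPROX_NONE)[0],key=cv2.contourArea)
    b=cv2.boxPoints(cv2.minAreaRect(c)); W=np.array([ray(r,*p,h) for p in c[:,0]]); return b,W
x0,y0=225,205
m=cv2.inRange(hsv,(0,0,185),(180,40,255)); k=np.zeros_like(m);k[225:270,268:368]=1
b,W=poly((m>0)&(k>0),.028); print("walls box",np.round(b).tolist(),rect(W))
hp=cv2.inRange(hsv,(0,0,90),(180,70,255))
print("plate hsv",hsv[265,330],hsv[255,400],"jig",hsv[300,460],"table",hsv[320,400])
z=P[...,2]
# jig rows
for v in range(238,322,6):
    print(v,[tuple(int(a) for a in hsv[v,u]) for u in range(430,490,5)])
E
```

```text
walls box [[271.0, 259.0], [272.0, 232.0], [366.0, 236.0], [365.0, 263.0]] (array([577.9, -25.6]), array([228.9,  65.2]), 88.77)
plate hsv [130  11 137] [ 23  29 105] jig [103  12 147] table [ 25  27 104]
238 [(23, 31, 108), (19, 21, 98), (90, 9, 115), (165, 3, 191), (0, 5, 206), (0, 5, 208), (170, 4, 212), (21, 33, 109), (18, 30, 111), (22, 27, 105), (22, 26, 106), (23, 31, 108)]
244 [(16, 27, 105), (102, 11, 113), (170, 8, 184), (120, 3, 91), (105, 16, 124), (165, 7, 154), (101, 14, 146), (40, 7, 113), (19, 26, 106), (22, 26, 107), (20, 29, 106), (24, 25, 104)]
250 [(28, 28, 110), (101, 15, 134), (101, 14, 142), (0, 7, 190), (23, 9, 108), (78, 255, 134), (148, 15, 199), (75, 143, 114), (18, 30, 111), (23, 29, 104), (23, 28, 109), (23, 23, 101)]
256 [(19, 34, 106), (60, 3, 80), (103, 13, 141), (102, 13, 102), (13, 14, 132), (78, 176, 94), (155, 18, 154), (147, 13, 178), (19, 33, 109), (23, 31, 107), (24, 24, 107), (19, 33, 107)]
262 [(19, 27, 105), (24, 37, 97), (99, 13, 142), (158, 7, 148), (78, 9, 146), (73, 42, 84), (150, 4, 59), (143, 12, 197), (23, 22, 94), (23, 30, 103), (18, 
[... 1014 characters left out ...]
1, 22, 83), (115, 10, 151), (107, 12, 150), (98, 14, 149), (102, 17, 152), (105, 14, 150), (100, 16, 140), (25, 30, 103), (21, 32, 105)]
304 [(27, 25, 102), (25, 29, 107), (20, 28, 108), (21, 31, 107), (153, 12, 208), (100, 10, 150), (103, 15, 150), (100, 10, 147), (100, 16, 147), (98, 14, 151), (146, 10, 175), (19, 26, 107)]
310 [(22, 26, 106), (24, 24, 106), (23, 29, 107), (25, 27, 104), (100, 13, 114), (98, 14, 148), (103, 12, 151), (99, 12, 150), (99, 12, 146), (105, 10, 149), (146, 14, 141), (18, 28, 111)]
316 [(22, 27, 105), (20, 29, 106), (27, 26, 106), (22, 35, 108), (20, 8, 94), (103, 14, 126), (100, 15, 152), (97, 16, 144), (21, 18, 98), (20, 30, 103), (23, 31, 106), (18, 30, 109)]
```

```bash
python3 - <<'E'
from h import *
r=cam("top");P=cloud(r);hsv=r["hsv"]
H,S,V=[hsv[...,i].astype(int) for i in range(3)]
m=((H>90)&(S<25)&(V>85))|(V>130)
k=np.zeros_like(m);k[232:324,425:492]=1;m&=k
u8=cv2.morphologyEx(m.astype(np.uint8),cv2.MORPH_OPEN,np.ones((2,2)))
L=[];R=[]
for v in range(284,312):
    us=np.where(u8[v])[0]; L.append(ray(r,us.min()-.5,v,.009)[:2]);R.append(ray(r,us.max()+.5,v,.009)[:2])
L=np.array(L);R=np.array(R)
for E in (L,R):
    vx,vy,cx,cy=cv2.fitLine(E.astype(np.float32),cv2.DIST_L2,0,.01,.01).ravel();print(vx,vy,cx,cy,np.degrees(np.arctan2(vy,vx)))
c=np.vstack([np.argwhere(u8)[:,::-1]]);
# extents along axis
for yaw in (0.18,0.2,0.22,0.24):
    d=np.array([np.cos(yaw),np.sin(yaw)]);n=np.array([-d[1],d[0]])
    W=np.array([ray(r,*p,.008)[:2] for p in c]);print(yaw,"x",(W@d).min(),(W@d).max(),"y",(W@n).min(),(W@n).max(), "L",(L@n).mean(),(L@n).std(),"R",(R@n).mean(),(R@n).std())
# orange top
for s,c,m in blobs(r,(5,180,120),(18,255,255),12,(440,240,490,300)):
    t=P[m&(P[...,2]>.128)];print("orange",rect(t),t.mean(0),len(t))
for s,c,m in blobs(r,(45,80,40),(90,255,255),12,(440,240,490,300)): 
    t=P[m];print("green",c,rect(t))
s=cam("side")
for nm,lo,hi in [("orange",(5,150,120),(18,255,255)),("green",(45,80,40),(90,255,255)),("red",(0,150,80),(6,255,255)),("blue",(105,120,60),(125,255,255))]:
    Q=cloud(s)
    for st,c,m in blobs(s,lo,hi,12,(260,150,430,460)):
        q=Q[m&(s["range_z"]>0)]; print("side",nm,st[4],np.round(c),np.round(q.mean(0),3),np.round(np.ptp(q,axis=0),3))
cv2.imwrite("pics/c.png",cv2.resize(s["pixels"][150:320,230:450],None,fx=3.4,fy=3.4,interpolation=cv2.INTER_CUBIC))
E
```

```text
0.9732001 0.22995998 0.46428576 -0.34238464 13.294716
0.97147024 0.23716153 0.46606165 -0.42341486 13.719071
0.18 x 0.3385836228742067 0.5432177443476655 y -0.5115686177836434 -0.4127543097636307 L -0.4199738444683766 0.001269162481087931 R -0.5000128429938485 0.0013865808733884422
0.2 x 0.32991862642042735 0.5335578681527479 y -0.5204036506195239 -0.42324113927863627 L -0.4277990783647028 0.0009641981322677833 R -0.5075668940789833 0.0010572631324676192
0.22 x 0.3210030444620339 0.5236845759245794 y -0.5290305289337796 -0.43322231763968644 L -0.4354531983335948 0.0007565293289572925 R -0.5149179251739545 0.0007987804496740403
0.24 x 0.31157586067379034 0.5138425572812553 y -0.5374458020901078 -0.44279880245929404 L -0.4429331428291186 0.000734384664426308 R -0.522062995964337 0.0006957791681433112
orange (array([ 515. , -368.6]), array([12.5, 28. ]), 12.9) [ 0.51496937 -0.36858784  0.13384577] 66
green [456.06 251.94] (array([ 569.2, -350.3]), array([16.6, 30.3]), 77.62)
side orange 21 [384. 172.] [ 0.517 -0.363  0.136] [0.012 0.027 0.007]
side orange 61 [342. 183.] [ 0.678 -0.535  0.011] [0.063 0.049 0.014]
side orange 60 [330. 185.] [ 0.712 -0.511  0.011] [0.043 0.076 0.009]
side green 40 [364. 189.] [ 0.569 -0.347  0.087] [0.027 0.022 0.014]
side red 86 [308. 249.] [0.583 0.145 0.173] [0.021 0.01  0.022]
side blue 60 [399. 225.] [ 0.442 -0.173  0.079] [0.025 0.03  0.01 ]
side blue 72 [391. 246.] [ 0.446 -0.065  0.078] [0.025 0.027 0.011]
side blue 118 [382. 303.] [0.426 0.158 0.078] [0.027 0.03  0.009]
side blue 6959 [310. 390.] [0.499 0.409 0.077] [0.142 0.35  0.129]
```

View pics/c.png

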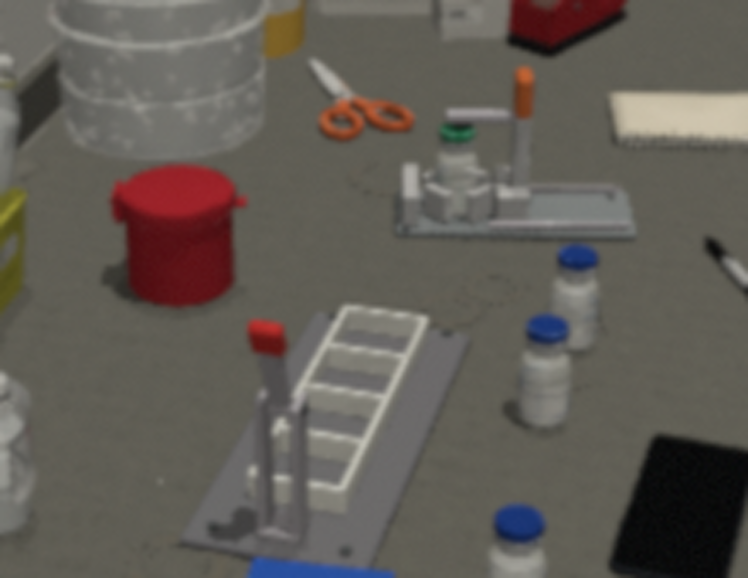

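Call:
step_arm --pt "1 1 -1 0 -1" --pt "1 1 -1 0 -1" --pt "1 1 -1 0 -1" --pt "1 1 -1 0 -1" --pt "1 1 -1 0 -1" --pt "1 1 -1 0 -1" --pt "1 1 -1 0 -1" --pt "1 1 -1 0 -1" --pt "1 1 -1 0 -1" --pt "1 1 -1 0 -1" --pt "1 1 -1 0 -1" --pt "1 1 -1 0 -1" --squeeze 20

```text
time: 1.55
tool_pos: [0.4469, 0.2031, 0.2439]
tool_rot: [3.141, -0.0, 1.896]
contact_force: [0.2, 0.6, -0.5]
opening: 0.0919
```

Call:
step_arm --pt "1 0.2 -1 0 -1" --pt "1 0.2 -1 0 -0.175" --pt "1 0.2 -1 0 0" --pt "1 0.2 -1 0 0" --pt "1 0.2 -1 0 0" --pt "1 0.2 -1 0 0" --pt "1 0.2 -1 0 0" --pt "1 0.2 -1 0 0" --pt "1 0.2 -1 0 0" --pt "1 0.2 -1 0 0" --pt "1 0.2 -1 0 0" --pt "1 0.2 -1 0 0"

```text
time: 2.75
tool_pos: [0.5061, -0.0967, 0.2437]
tool_rot: [3.141, 0.0, 1.806]
contact_force: [0.4, -0.5, 0.6]
opening: 0.0917
```

Call:
step_arm --pt "1 0 -1 0 0" --pt "1 0 -1 0 0" --pt "1 0 -1 0 0" --pt "1 0 -1 0 0" --pt "1 0 -1 0 0" --pt "1 0 -1 0 0" --pt "1 0 -1 0 0" --pt "1 0 -1 0 0" --pt "1 0 -0.7 0 0" --pt "1 0 0 0 0" --pt "1 0 0 0 0"

```text
time: 3.85
tool_pos: [0.5059, -0.3128, 0.2435]
tool_rot: [-3.142, -0.001, 1.805]
contact_force: [0.7, -0.6, 0.5]
opening: 0.092
```

```bash
python3 - <<'E'
from h import *
r=cam("wrist");P=cloud(r);cv2.imwrite("pics/d.png",r["pixels"])
for s,c,m in blobs(r,(5,180,100),(18,255,255),60):
    t=P[m&(P[...,2]>.128)&(P[...,2]<.145)]
    if len(t)>30: print("orange",c,rect(t),t[:,2].mean())
for s,c,m in blobs(r,(45,80,40),(90,255,255),60): print("green",c,rect(P[m]),np.round(P[m].mean(0),4))
E
```

```text
orange [311.98231827 295.25343811] (array([ 514.1, -363.4]), array([11.4, 20. ]), 13.6) 0.13438308317955966
green [368.91988131 274.10682493] (array([ 525.8, -305.6]), array([ 25.9, 146.5]), 41.03) [ 0.5646 -0.3471  0.0866]
```

View pics/d.png

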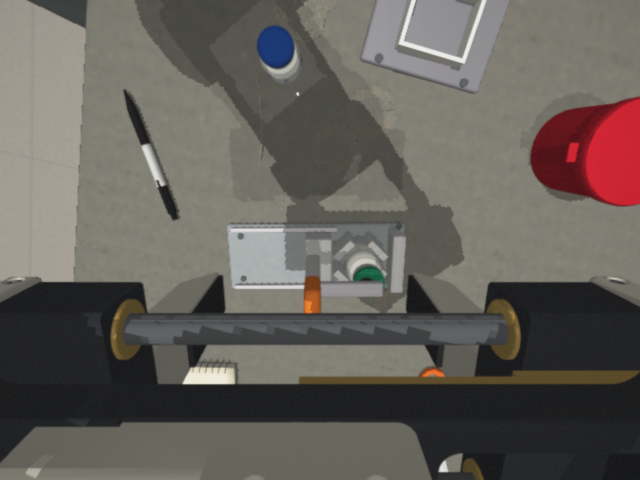

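Call:
step_arm --pt "1 0.18 -1 0 0" --pt "1 0.18 -1 0 0" --pt "1 0 -0.22 -1 0" --pt "1 0 0 -1 0" --pt "1 0 0 -1 0" --pt "1 0 0 -1 0" --pt "1 0 0 -0.76 0" --pt "1 0 0 0 0" --pt "0 0 0 0 0" --pt "0 0 0 0 0" --pt "0 0 0 0 0" --pt "0 0 0 0 0" --squeeze 15

```text
time: 5.1
tool_pos: [0.5153, -0.3689, 0.1258]
tool_rot: [3.141, 0.001, 1.806]
contact_force: [0.1, -0.2, 0.1]
opening: 0.0644
```

Call:
step_arm --pt "0 0 0 0 0" --pt "0 0 0 0 0"

```text
time: 5.3
tool_pos: [0.515, -0.3688, 0.125]
tool_rot: [3.141, 0.0, 1.806]
contact_force: [-0.4, 0.7, -0.0]
opening: 0.0486
```

Call:
step_arm --pt "0 0 0 0 0" --pt "0 0 0 0 0" --pt "0 0 0 0 0" --pt "0 0 0 0 0" --pt "0 0 0 0 0" --pt "0 0 0 0 0"

```text
time: 5.9
tool_pos: [0.5152, -0.3686, 0.1247]
tool_rot: [3.141, 0.0, 1.806]
contact_force: [1.7, -0.2, -0.5]
opening: 0.0139
```

Call:
step_arm --pt "0 -0.23 -0.055 0 0" --pt "0 -0.23 -0.055 0 0" --pt "0 -0.23 -0.055 0 0" --pt "0 -0.23 -0.055 0 0" --pt "0 -0.23 -0.055 0 0" --pt "0 -0.23 -0.055 0 0" --pt "0 -0.23 -0.055 0 0" --pt "0 -0.23 -0.055 0 0" --pt "0 -0.23 -0.055 0 0" --pt "0 -0.23 -0.055 0 0" --pt "0 -0.23 -0.055 0 0" --pt "0 -0.2 -0.05 0 0"

```text
time: 7.1
tool_pos: [0.4505, -0.3844, 0.1247]
tool_rot: [3.132, 0.002, 1.804]
contact_force: [30.1, 4.3, -14.8]
opening: 0.0151
```

Call:
step_arm --pt "0 0 0 0 0" --pt "0 0 0 0 0" --pt "0 0 0 0 0"

```text
time: 7.4
tool_pos: [0.4511, -0.3843, 0.1247]
tool_rot: [3.133, 0.002, 1.806]
contact_force: [23.2, 0.6, -10.7]
opening: 0.0145
```

Call:
step_arm --pt "0 0.12 0.03 0 0" --pt "0.6 0 0 0 0" --pt "0.6 0 0 0 0" --pt "0.6 0 0 0 0" --pt "0.6 0 0 0 0" --pt "0.6 0 0 0 0" --pt "0.6 0 0 1 0" --pt "0.6 0 0 1 0" --pt "0.6 0 0 1 0" --pt "0.6 0 0 1 0"

```text
time: 8.4
tool_pos: [0.4495, -0.3842, 0.2257]
tool_rot: [-3.141, -0.0, 1.806]
contact_force: [-0.2, 0.1, 1.1]
opening: 0.0551
```

Call:
step_arm --pt "0.8 0.6 1 0.4 -1" --pt "0.8 0.6 1 0 -1" --pt "0.8 0.6 1 0 -1" --pt "0.8 0.6 1 0 -1" --pt "0.8 0 0 0 -1" --pt "0.8 0 0 0 -1" --pt "0.8 0 0 0 -1" --pt "0.8 0 0 0 -1" --pt "0.8 0 0 0 -1" --pt "0.8 0 0 0 -1" --pt "0.8 0 0 0 -1" --pt "0.8 0 0 0 -1"

```text
time: 9.6
tool_pos: [0.5095, -0.2843, 0.2348]
tool_rot: [-3.141, 0.0, 0.842]
contact_force: [0.2, 0.6, 0.1]
opening: 0.0734
```

```bash
python3 - <<'E'
from h import *
for n in ("top","wrist"):
    r=cam(n);P=cloud(r);cv2.imwrite(f"pics/e_{n}.png",r["pixels"] if n=="wrist" else cv2.resize(r["pixels"][220:330,400:520],None,fx=5,fy=5))
    for nm,lo,hi in [("orange",(5,180,120),(18,255,255)),("green",(45,80,40),(90,255,255)),("blue",(105,120,60),(125,255,255))]:
        for s,c,m in blobs(r,lo,hi,12):
            q=P[m]; q=q[(q[:,2]>.06)&(q[:,2]<.15)]
            if len(q)>10: print(n,nm,s[4],np.round(c),rect(q),q[:,2].max(),"ray.086",np.round(ray(r,*c,.086),4))
E
```

```text
top orange 76 [479. 301.] (array([ 450.4, -385.1]), array([12.2, 32.3]), 12.03) 0.13978849791189085 ray.086 [ 0.4529 -0.3982  0.086 ]
top blue 3895 [153. 272.] (array([505.9, 361.3]), array([ 81.3, 245.4]), 6.23) 0.1293004480854152 ray.086 [0.5027 0.3571 0.086 ]
top blue 119 [337. 302.] (array([443.9, -70.3]), array([26.3, 27.1]), 46.06) 0.08470171562310669 ray.086 [ 0.4434 -0.069   0.086 ]
top blue 118 [383. 305.] (array([ 438.8, -178. ]), array([26.5, 28.3]), 66.15) 0.0828683050938015 ray.086 [ 0.4382 -0.1767  0.086 ]
top blue 124 [240. 309.] (array([423.9, 154.5]), array([25.4, 28.5]), 2.09) 0.0838944597610689 ray.086 [0.4235 0.154  0.086 ]
wrist orange 851 [342. 362.] (array([ 451.3, -383.7]), array([13.6, 28.8]), 14.29) 0.1369158467187757 ray.086 [ 0.4368 -0.404   0.086 ]
wrist green 891 [417. 241.] (array([ 567.6, -355.5]), array([28.9, 28.7]), 46.37) 0.08832230095333016 ray.086 [ 0.5676 -0.3543  0.086 ]
wrist blue 1274 [79. 85.] (array([444.1, -70.2]), array([29. , 30.3]), 34.26) 0.07963839653482413 ray.086 [ 0.4481 -0.0755  0.086 ]
wrist blue 943 [175. 188.] (array([ 439.6, -178.4]), array([28.1, 30.4]), 46.77) 0.08001669566774933 ray.086 [ 0.4436 -0.1799  0.086 ]
```

View pics/e_wrist.png

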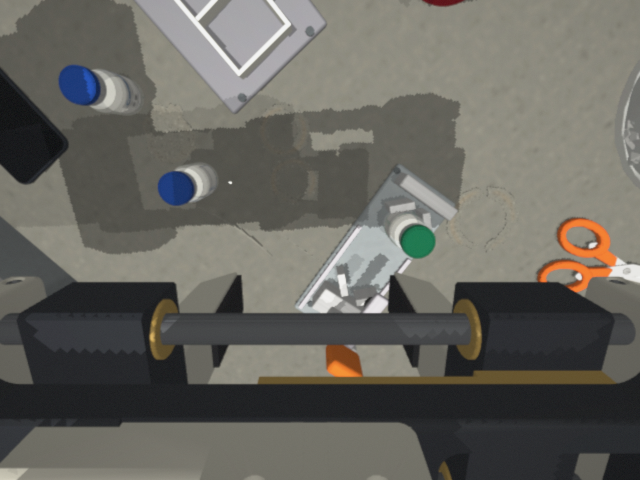

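View pics/e_top.png

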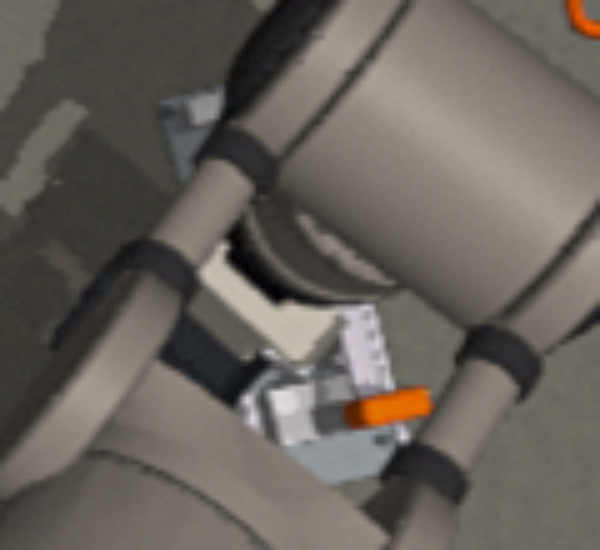

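Call:
step_arm --pt "0.9 0.58 -0.71 0 -1" --pt "0.9 0.58 -0.71 0 -1" --pt "0.9 0.58 -0.71 0 -1" --pt "0.9 0.58 -0.72 0 -1" --pt "0.9 0 0 0 -1" --pt "0.9 0 0 0 -1" --pt "0.9 0 0 0 -1" --pt "0.9 0 0 -1 -0.64" --pt "0.9 0 0 -1 0" --pt "0.9 0 0 -1 0" --pt "0.9 0 0 0 0" --pt "0.9 0 0 0 0"

```text
time: 10.9
tool_pos: [0.5677, -0.3557, 0.16]
tool_rot: [-3.141, 0.0, 0.236]
contact_force: [0.7, 0.5, -0.4]
opening: 0.0828
```

```bash
python3 - <<'E'
from h import *
r=cam("wrist");P=cloud(r);cv2.imwrite("pics/f.png",r["pixels"])
for s,c,m in blobs(r,(45,80,40),(90,255,255),60): q=P[m&(P[...,2]>.06)];print("green",c,rect(q),q[:,2].max())
E
```

```text
green [315.85842986 252.07850708] (array([ 595.9, -355.3]), array([85.6, 29.2]), 2.11) 0.3013127939464639
```

View pics/f.png

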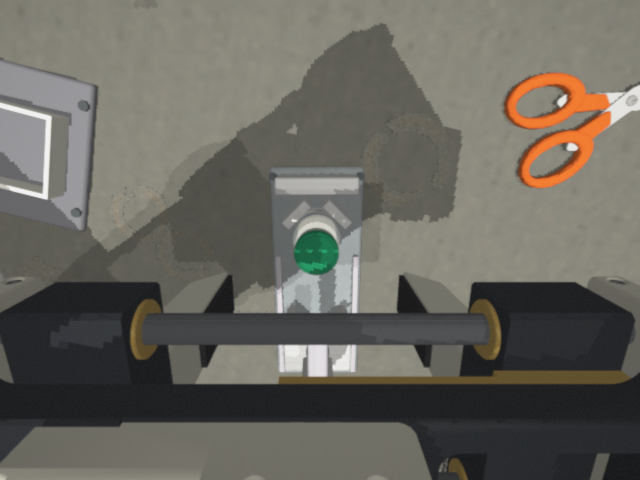

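Call:
step_arm --pt "0.9 0 0 -1 0" --pt "0.9 0 0 -1 0" --pt "0.9 0 0 -1 0" --pt "0.9 0 0 -0.84 0" --pt "0.9 0 0 0 0" --pt "0 0 0 0 0" --pt "0 0 0 0 0" --pt "0 0 0 0 0" --pt "0 0 0 0 0" --pt "0 0 0 0 0" --pt "0 0 0 0 0" --pt "0 0 0 0 0" --squeeze 15

```text
time: 12.15
tool_pos: [0.5678, -0.3556, 0.0639]
tool_rot: [3.141, -0.0, 0.235]
contact_force: [0.5, 0.2, 1.1]
opening: 0.0349
```

Call:
step_arm --pt "0 0 0 0 0" --pt "0 0 0 0 0"

```text
time: 12.35
tool_pos: [0.5678, -0.3555, 0.0638]
tool_rot: [3.141, -0.0, 0.235]
contact_force: [-0.3, 0.4, 2.0]
opening: 0.0345
```

Call:
step_arm --pt "0 0 0 0.5 0" --pt "0 0 0 1 0" --pt "0 0 0 1 0" --pt "0 0 0 1 0" --pt "0 0 0 0.5 0" --pt "0 0 1 0 1" --pt "0 0 1 0 1" --pt "0 0 1 0 1" --pt "0 0 1 0 1" --pt "0 0 1 0 1" --pt "0 0 1 0 1" --pt "0 0 1 0 1"

```text
time: 13.55
tool_pos: [0.5674, -0.1795, 0.1636]
tool_rot: [-3.141, 0.0, 0.798]
contact_force: [-0.6, -0.1, -1.0]
opening: 0.0348
```

Call:
step_arm --pt "0 0 1 0 1" --pt "0 0 1 0 1" --pt "0 0.34 0.84 0 1" --pt "0 0 0 0 1" --pt "0 0 0 0 1" --pt "0 0 0 0 1" --pt "0 0 0 0 1" --pt "0 0 0 0 1" --pt "0 0 0 0 1" --pt "0 0 0 0 0.44" --pt "0 0 0 0 0"

```text
time: 14.65
tool_pos: [0.576, -0.1095, 0.1636]
tool_rot: [-3.141, -0.0, 1.55]
contact_force: [-0.6, 0.2, -2.0]
opening: 0.0345
```

```bash
python3 - <<'E'
from h import *
print(sensors.observe()["tool_pos"])
r=cam("wrist");P=cloud(r);cv2.imwrite("pics/g.png",r["pixels"])
s=cam("side");cv2.imwrite("pics/g2.png",cv2.resize(s["pixels"][150:320,230:450],None,fx=3.4,fy=3.4,interpolation=cv2.INTER_CUBIC))
E
```

```text
[ 0.57601639 -0.10953539  0.1636059 ]
```

View pics/g.png

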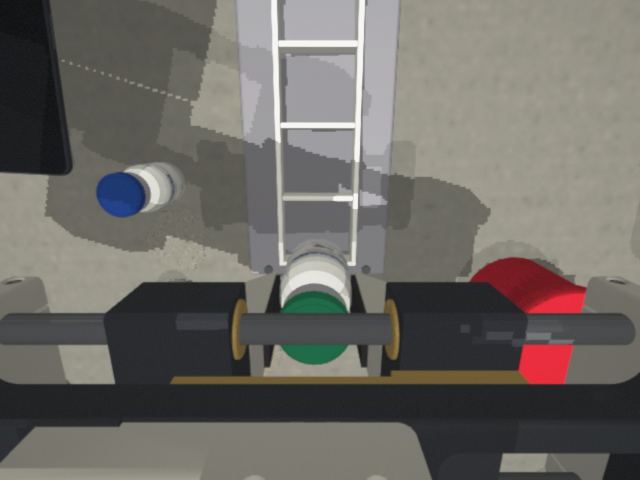

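View pics/g2.png

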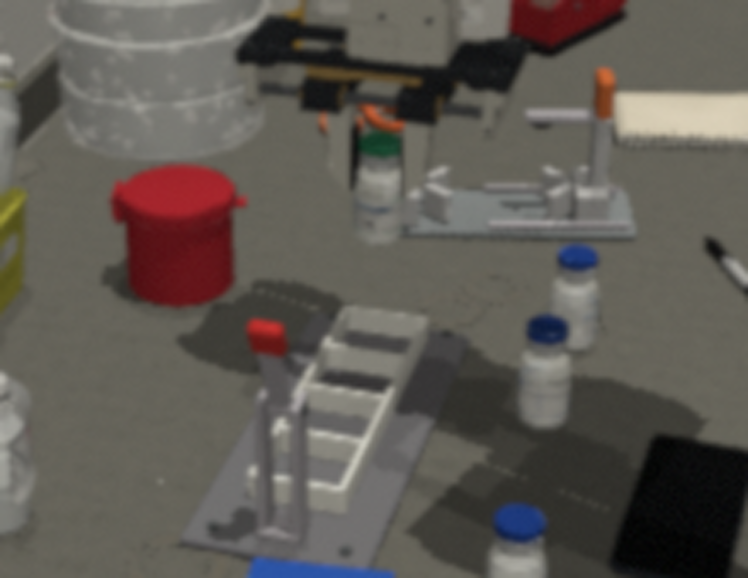

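Call:
step_arm --pt "0 0 0 -1 0" --pt "0 0 0 -1 0" --pt "0 0 0 -1 0" --pt "0 0 0 -0.5 0" --pt "0 0 0 -0.3 0" --pt "0 0 0 -0.16 0" --pt "0 0 0 0 0" --pt "0 0 0 0 0"

```text
time: 15.55
tool_pos: [0.5768, -0.1097, 0.0656]
tool_rot: [3.14, 0.0, 1.55]
contact_force: [-0.6, 0.2, -1.1]
opening: 0.0343
```

```bash
python3 - <<'E'
from h import *
print(sensors.observe()["contact_force"])
s=cam("side");cv2.imwrite("pics/h2.png",cv2.resize(s["pixels"][150:320,230:450],None,fx=3.4,fy=3.4,interpolation=cv2.INTER_CUBIC))
E
```

```text
[-0.63347514  0.24673595 -1.1131911 ]
```

View pics/h2.png

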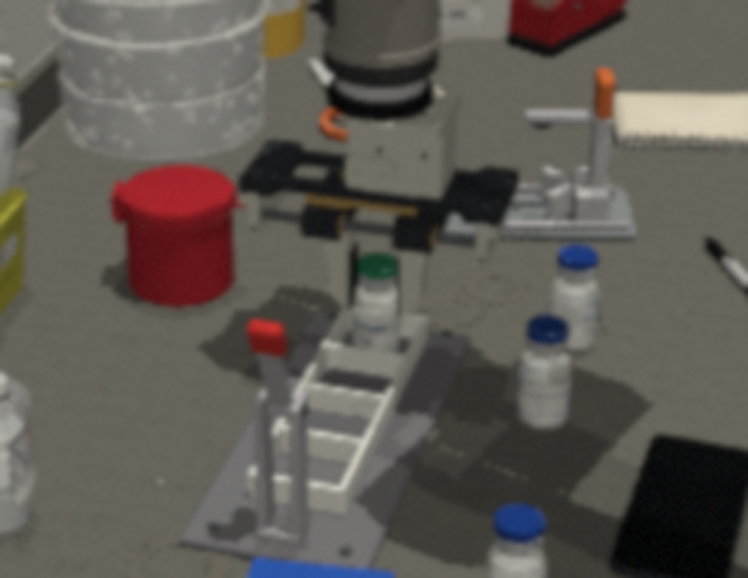

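Call:
step_arm --pt "0 0 0 -0.05 0" --pt "0.65 0 0 0 0" --pt "0.65 0 0 0 0" --pt "0.65 0 0 0 0" --pt "0.65 0 0 0.3 0" --pt "0.65 0 0 1 0" --pt "0.65 0 0 1 0" --pt "0.65 0 0 1 0" --pt "0.65 -1 -0.5 0.7 -1" --pt "0.65 -1 -0.5 0 -1" --pt "0.65 -1 -0.5 0 -1" --pt "0.8 -1 -0.5 0 -1"

```text
time: 16.8
tool_pos: [0.4754, -0.1599, 0.1643]
tool_rot: [3.14, 0.0, 1.227]
contact_force: [-0.2, -0.3, -0.0]
opening: 0.064
```

```bash
python3 - <<'E'
from h import *
o=sensors.observe();print(o["tool_pos"],o["tool_rot"])
r=cam("wrist");P=cloud(r);cv2.imwrite("pics/i.png",r["pixels"])
for nm,lo,hi in [("green",(45,80,40),(90,255,255)),("blue",(105,120,60),(125,255,255))]:
  for s,c,m in blobs(r,lo,hi,60):
    q=P[m&(P[...,2]>.06)&(P[...,2]<.1)]
    if len(q)>30: print(nm,c,rect(q),q[:,2].max())
E
```

```text
[ 0.47536178 -0.15993541  0.16431826] [3.14034115e+00 2.55041182e-04 1.22684512e+00]
green [439.6487779  128.96439957] (array([ 574.5, -110.8]), array([27.6, 27.8]), 83.08) 0.08782789476913933
blue [221.07129909 138.48217523] (array([443.3, -70.1]), array([27.2, 28.6]), 70.02) 0.07973350540460203
blue [275.17333333 286.51111111] (array([ 437.6, -178. ]), array([29.6, 25.5]), 69.25) 0.0792738712778717
```

View pics/i.png

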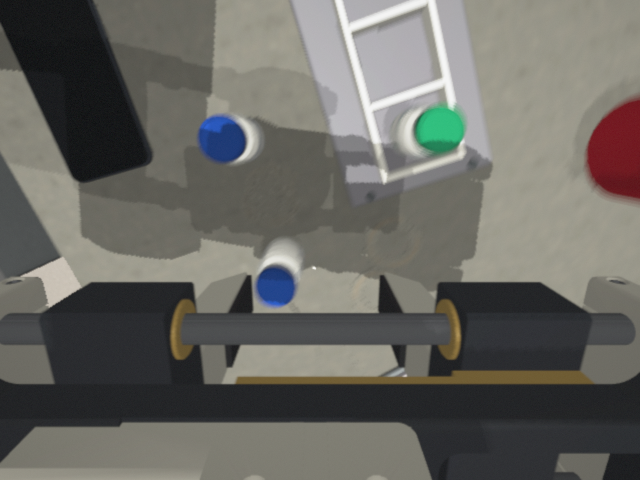

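Call:
step_arm --pt "0.9 -0.75 -0.36 0 0" --pt "0.9 -0.75 -0.36 0 0" --pt "0.9 0 0 -1 0" --pt "0.9 0 0 -1 0" --pt "0.9 0 0 -1 0" --pt "0.9 0 0 -1 0" --pt "0.9 0 0 -0.33 0" --pt "0.4 0 0 0 0" --pt "0 0 0 0 0" --pt "0 0 0 0 0" --pt "0 0 0 0 0" --pt "0 0 0 0 0"

```text
time: 18.05
tool_pos: [0.4391, -0.1777, 0.0559]
tool_rot: [3.14, 0.0, 1.23]
contact_force: [0.1, -0.5, -0.6]
opening: 0.0469
```

Call:
step_arm --pt "0 0 0 0 0" --pt "0 0 0 0 0" --pt "0 0 0 0 0" --pt "0 0 0 0 0"

```text
time: 18.45
tool_pos: [0.439, -0.1777, 0.0554]
tool_rot: [3.141, 0.0, 1.23]
contact_force: [0.5, -0.7, 2.6]
opening: 0.0346
```

Call:
step_arm --pt "0 0 0 0.5 0" --pt "0 0 0 1 0" --pt "0 0 0 1 0" --pt "0 0 0 1 0" --pt "0 0 0 0.9 0" --pt "0 0.55 1 0 1" --pt "0 1 1 0 1" --pt "0 1 1 0 1" --pt "0 1 1 0 1" --pt "0 1 0.97 0 0" --pt "0 1 0 0 0" --pt "0 0 0 0 0"

```text
time: 19.65
tool_pos: [0.5795, -0.0525, 0.1645]
tool_rot: [3.141, 0.0, 1.552]
contact_force: [-0.3, 0.7, -1.1]
opening: 0.0346
```

Call:
step_arm --pt "0 0 0 -1 0" --pt "0 0 0 -1 0" --pt "0 0 0 -1 0" --pt "0 0 0 -0.6 0" --pt "0 0 0 -0.2 0" --pt "0 0 0 -0.2 0" --pt "0 0 0 0 0" --pt "0 0 0 0 0"

```text
time: 20.45
tool_pos: [0.5778, -0.0535, 0.066]
tool_rot: [3.14, 0.0, 1.55]
contact_force: [-0.3, -0.0, -0.8]
opening: 0.0348
```

Call:
step_arm --pt "0 0 0 -0.08 0" --pt "0 0 0 0 0" --pt "0.65 0 0 0 0" --pt "0.65 0 0 0 0" --pt "0.65 0 0 0 0" --pt "0.65 0 0 0.3 0" --pt "0.65 0 0 1 0" --pt "0.65 0 0 1 0" --pt "0.65 0 0 1 0" --pt "0.65 -1 0 0.78 -1" --pt "0.65 -1 0 0 -1" --pt "0.65 -1 0 0 -1"

```text
time: 21.65
tool_pos: [0.502, -0.0533, 0.1665]
tool_rot: [3.139, 0.0, 1.307]
contact_force: [-0.4, -0.7, 0.2]
opening: 0.0596
```

```bash
python3 - <<'E'
from h import *
o=sensors.observe();print(o["tool_pos"],o["tool_rot"])
for n in("wrist","top"):
 r=cam(n);P=cloud(r);cv2.imwrite(f"pics/j_{n}.png",r["pixels"])
 for nm,lo,hi in [("green",(45,80,40),(90,255,255)),("blue",(105,120,60),(125,255,255))]:
  for s,c,m in blobs(r,lo,hi,40):
    q=P[m&(P[...,2]>.06)&(P[...,2]<.1)]
    if len(q)>30: print(n,nm,c,rect(q),q[:,2].max())
E
```

```text
[ 0.50198798 -0.0533268   0.16651546] [3.13927528e+00 7.79382417e-06 1.30672575e+00]
wrist green [428.14473684 283.87719298] (array([573.3, -98.4]), array([14.6, 10. ]), 37.64) 0.08724934291360034
wrist blue [420.53651267 222.9538003 ] (array([575. , -53.4]), array([26.6, 26.8]), 47.8) 0.08770774120937402
wrist blue [247.1270903  276.45150502] (array([448.2, -63.4]), array([15.4, 26. ]), 38.46) 0.07905982140228521
top blue [153.13475359 272.27720739] (array([505.7, 361. ]), array([ 81.3, 245.5]), 6.5) 0.09935244669378163
top blue [239.79032258 308.54032258] (array([424. , 154.4]), array([25.4, 28.5]), 0.87) 0.08431383659348057
```

View pics/j_wrist.png

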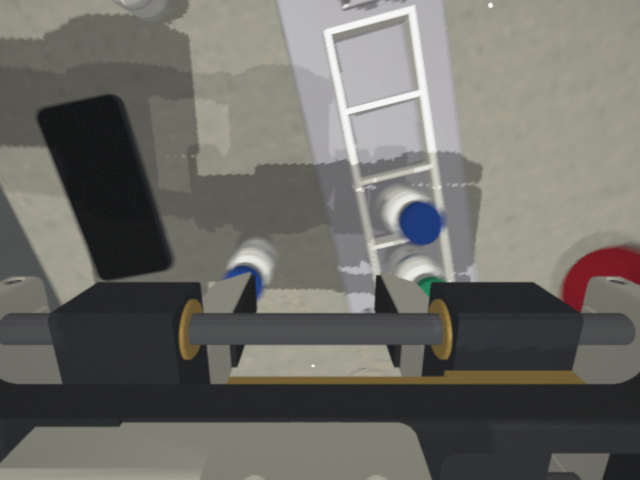

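Call:
step_arm --pt "0.9 -0.78 -0.22 0 0" --pt "0.9 -0.78 -0.22 0 0" --pt "0.9 -0.78 -0.22 0 0" --pt "0.9 0 0 -1 0" --pt "0.9 0 0 -1 0" --pt "0.9 0 0 -1 0" --pt "0.9 0 0 -1 0" --pt "0.9 0 0 -0.42 0" --pt "0.4 0 0 0 0" --pt "0 0 0 0 0" --pt "0 0 0 0 0" --pt "0 0 0 0 0"

```text
time: 22.95
tool_pos: [0.4447, -0.07, 0.0557]
tool_rot: [3.139, 0.0, 1.31]
contact_force: [-0.6, 0.5, -0.0]
opening: 0.055
```

Call:
step_arm --pt "0 0 0 0 0" --pt "0 0 0 0 0" --pt "0 0 0 0 0" --pt "0 0 0 0 0" --pt "0 0 0 0 0"

```text
time: 23.45
tool_pos: [0.4442, -0.0699, 0.055]
tool_rot: [3.141, 0.0, 1.31]
contact_force: [-0.6, 0.7, 2.9]
opening: 0.0345
```

Call:
step_arm --pt "0 0 0 0.5 0" --pt "0 0 0 1 0" --pt "0 0 0 1 0" --pt "0 0 0 1 0" --pt "0 0 0 0.9 0" --pt "0 0.38 0.9 0 1" --pt "0 1 1 0 1" --pt "0 1 1 0 1" --pt "0 1 0 0 0" --pt "0 1 0 0 0" --pt "0 1 0 0 0" --pt "0 0 0 0 0"

```text
time: 24.65
tool_pos: [0.5806, 0.0027, 0.1639]
tool_rot: [3.141, 0.0, 1.55]
contact_force: [0.7, -0.1, -0.9]
opening: 0.0348
```

Call:
step_arm --pt "0 0 0 -1 0" --pt "0 0 0 -1 0" --pt "0 0 0 -1 0" --pt "0 0 0 -0.6 0" --pt "0 0 0 -0.3 0" --pt "0 0 0 -0.16 0" --pt "0 0 0 0 0" --pt "0 0 0 0 0"

```text
time: 25.45
tool_pos: [0.5788, 0.0026, 0.064]
tool_rot: [3.14, 0.0, 1.55]
contact_force: [1.4, -0.3, -0.5]
opening: 0.0345
```

Call:
step_arm --pt "0 0 0 0 0" --pt "0.65 0 0 0 0" --pt "0.65 0 0 0 0" --pt "0.65 0 0 0 0" --pt "0.65 0 0 0.3 0" --pt "0.65 0 0 1 0" --pt "0.65 0 0 1 0" --pt "0.65 0 0 1 0" --pt "0.65 -1 0 1 -1" --pt "0.65 -1 0 1 -1" --pt "0.65 -1 0 0 -1" --pt "0.65 -1 0 0 -1"

```text
time: 26.65
tool_pos: [0.4779, 0.0027, 0.1972]
tool_rot: [3.139, -0.0, 1.227]
contact_force: [0.3, -0.1, 0.0]
opening: 0.0601
```

Call:
step_arm --pt "0.9 -1 1 0 -1" --pt "0.9 -1 1 0 -1" --pt "0.9 -0.2 1 0 -1" --pt "0.9 0 1 0 -1" --pt "0.9 0 1 0 -1" --pt "0.9 0 0 0 -1" --pt "0.9 0 0 0 -1" --pt "0.9 0 0 0 -1" --pt "0.9 0 0 0 -1" --pt "0.9 0 0 0 -1" --pt "0.9 0 0 0 -1" --pt "0.9 0 0 0 -1"

```text
time: 27.85
tool_pos: [0.4236, 0.1277, 0.1964]
tool_rot: [3.141, -0.001, 0.266]
contact_force: [-0.6, -0.1, -0.8]
opening: 0.0827
```

Call:
step_arm --pt "0.9 0 0 0 -1" --pt "0.9 0 0 0 -1" --pt "0.9 0 0 0 -1" --pt "0.9 0 0 0 -1" --pt "0.9 0 0 0 -1" --pt "0.9 0 0 0 -1" --pt "0.9 0 0 0 -1" --pt "0.9 0 0 0 -1" --pt "0.9 0 0 0 -1" --pt "0.9 0 0 0 -1" --pt "0.9 0 0 0 -1" --pt "0.9 0 0 0 -1"

```text
time: 29.05
tool_pos: [0.4235, 0.1277, 0.1964]
tool_rot: [-3.141, -0.001, -0.694]
contact_force: [-0.5, -0.1, -0.7]
opening: 0.0826
```

```bash
python3 - <<'E'
from h import *
o=sensors.observe();print(o["tool_pos"],o["tool_rot"],o["qpos"])
for n in("wrist","top"):
 r=cam(n);P=cloud(r);cv2.imwrite(f"pics/k_{n}.png",r["pixels"])
 for nm,lo,hi in [("green",(45,80,40),(90,255,255)),("blue",(105,120,60),(125,255,255))]:
  for s,c,m in blobs(r,lo,hi,40):
    q=P[m&(P[...,2]>.06)&(P[...,2]<.1)]
    if len(q)>30: print(n,nm,c,rect(q),q[:,2].max())
E
```

```text
[0.4235199  0.12770448 0.19636529] [-3.14109646e+00 -5.30541761e-04 -6.93522181e-01] [ 1.19309031e-01  2.40616308e-01  1.81187558e+00 -4.98895508e-05
  1.08837570e+00  2.38365054e+00]
wrist blue [119.77418049 220.48181766] (array([522.2, 262.4]), array([ 80.3, 135. ]), 6.05) 0.09970932365656782
wrist blue [287.85396518 254.91876209] (array([424.3, 154.2]), array([28.6, 29. ]), 64.44) 0.07949456328533916
top green [354.55905512 245.79527559] (array([ 575.4, -108.8]), array([28.4, 26.3]), 2.24) 0.09292939612838214
top blue [306.58474576 243.74576271] (array([578.2,   3.8]), array([27. , 27.4]), 60.0) 0.09496759192631998
top blue [330.83333333 244.65      ] (array([576.7, -53.2]), array([27.3, 26.6]), 39.56) 0.09505440913681995
top blue [166.57784431 267.15748503] (array([516.3, 316.8]), array([ 81.6, 245. ]), 6.39) 0.09956674268427834
```

View pics/k_wrist.png

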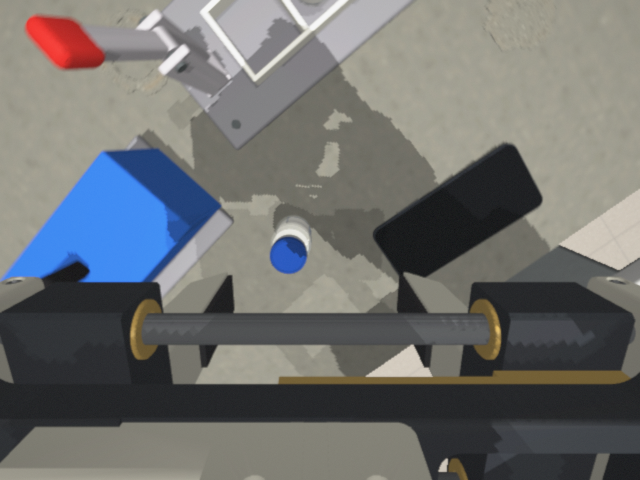

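View pics/k_top.png

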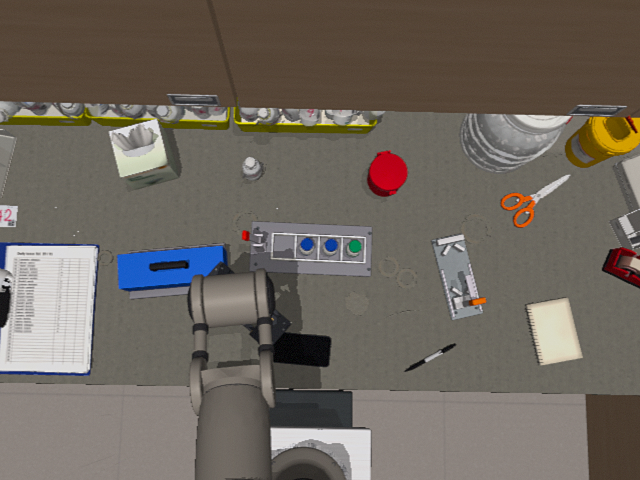

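Call:
step_arm --pt "0.65 0 0.5 0 -1" --pt "0.65 0 0.56 0 -1" --pt "0.65 0 0 0 -1" --pt "0.65 0 0 0 -1" --pt "0.65 0 0 0 -1" --pt "0.65 0 0 -1 -0.12" --pt "0.65 0 0 -1 0" --pt "0.65 0 0 -1 0" --pt "0.65 0 0 0 0"

```text
time: 30.05
tool_pos: [0.4216, 0.1538, 0.1187]
tool_rot: [3.136, 0.002, -1.098]
contact_force: [0.4, -0.0, 0.3]
opening: 0.0592
```

```bash
python3 - <<'E'
from h import *
o=sensors.observe();print(o["tool_pos"],o["tool_rot"],o["qpos"])
r=cam("wrist");P=cloud(r);cv2.imwrite(f"pics/l.png",r["pixels"])
E
```

```text
[0.42161959 0.15382557 0.11868501] [ 3.13611407e+00  1.64598315e-03 -1.09788949e+00] [ 1.78783293e-01  3.62807303e-01  1.89379926e+00 -1.66754442e-05
  8.90706577e-01  2.84747513e+00]
```

View pics/l.png

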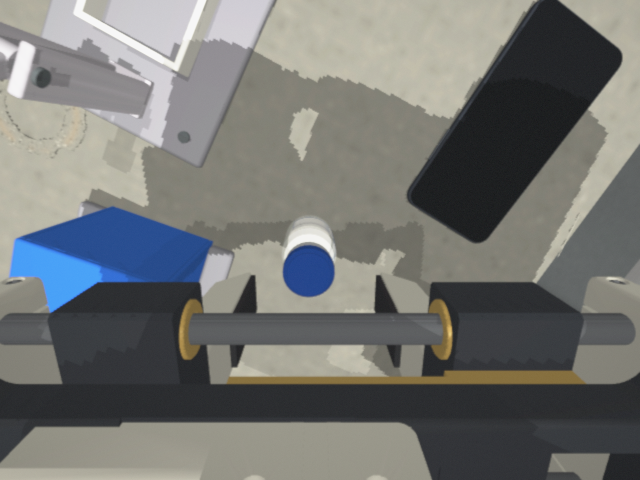

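Call:
step_arm --pt "0.65 0.06 0 -1 0" --pt "0.65 0 0 -1 0" --pt "0.65 0 0 -0.6 0" --pt "0.65 0 0 0 0" --pt "0.3 0 0 0 0" --pt "0 0 0 0 0" --pt "0 0 0 0 0" --pt "0 0 0 0 0" --pt "0 0 0 0 0" --pt "0 0 0 0 0"

```text
time: 31.1
tool_pos: [0.4256, 0.1543, 0.0566]
tool_rot: [-3.14, -0.001, -1.1]
contact_force: [-0.8, -0.4, 7.1]
opening: 0.0344
```

Call:
step_arm --pt "0 0 0 0.5 0" --pt "0 0 0 1 0" --pt "0 0 0 1 0" --pt "0 0 0 1 0" --pt "0 0 0 1 0" --pt "0 0.16 -1 0 -1" --pt "0 1 -1 0 -1" --pt "0 1 -1 0 -0.5" --pt "0 1 -0.95 0 0" --pt "0 1 0 0 0" --pt "0 1 0 0 0" --pt "0 1 0 0 0"

```text
time: 32.3
tool_pos: [0.5797, 0.0551, 0.168]
tool_rot: [3.141, 0.0, -1.3]
contact_force: [0.3, 0.2, -0.4]
opening: 0.0347
```

Call:
step_arm --pt "0 0 0 0 0" --pt "0 0 0 0 0"

```text
time: 32.5
tool_pos: [0.5785, 0.0554, 0.1676]
tool_rot: [3.14, 0.001, -1.3]
contact_force: [-1.0, -0.1, -0.7]
opening: 0.0345
```

```bash
python3 - <<'E'
from h import *
o=sensors.observe();print(o["tool_pos"],o["tool_rot"],o["qpos"])
r=cam("side");cv2.imwrite("pics/m.png",cv2.resize(r["pixels"][150:320,230:450],None,fx=3.4,fy=3.4,interpolation=cv2.INTER_CUBIC))
E
```

```text
[0.57845059 0.05544827 0.16757695] [ 3.13981187e+00  5.63537967e-04 -1.29976180e+00] [-3.62906958e-02  5.11912659e-01  1.47372722e+00 -1.71704574e-06
  1.15782060e+00  2.83426762e+00]
```

View pics/m.png

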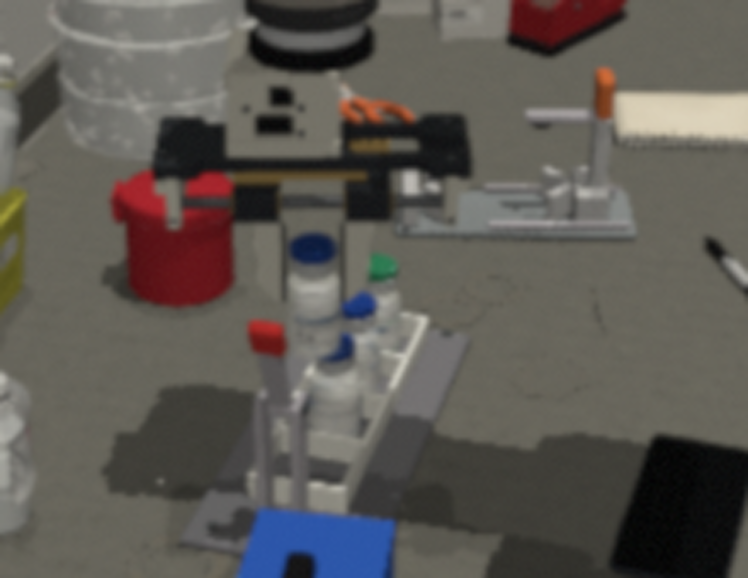

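Call:
step_arm --pt "0 0 0 0 -1" --pt "0 0 0 0 -1" --pt "0 0 0 -1 -0.3" --pt "0 0 0 -1 0" --pt "0 0 0 -0.8 0" --pt "0 0 0 -0.5 0" --pt "0 0 0 -0.4 0" --pt "0 0 0 -0.3 0" --pt "0 0 0 -0.12 0" --pt "0 0 0 0 0"

```text
time: 33.55
tool_pos: [0.5791, 0.0554, 0.0654]
tool_rot: [-3.141, -0.0, -1.484]
contact_force: [0.3, -0.2, -0.1]
opening: 0.0344
```

Call:
step_arm --pt "0 0 0 -0.04 0" --pt "0.65 0 0 0 0" --pt "0.65 0 0 0 0" --pt "0.65 0 0 0 0" --pt "0.65 0 0 0.3 0" --pt "0.65 0 0 1 0" --pt "0.65 0 0 1 0" --pt "0.65 0 0 1 0" --pt "0.65 0 0 1 0" --pt "0.65 0 0 1 0" --pt "0.65 0 0 1 0"

```text
time: 34.65
tool_pos: [0.5788, 0.0555, 0.2235]
tool_rot: [-3.141, -0.0, -1.484]
contact_force: [0.8, 0.6, -0.9]
opening: 0.0597
```

Call:
step_arm --pt "0.9 -1 0 1 1" --pt "0.9 -1 0 1 1" --pt "0.9 -1 0 0 1" --pt "0.9 -1 0 0 1" --pt "0.9 -1 0 0 1" --pt "0.9 -1 0 0 1" --pt "0.9 0 0 0 1" --pt "0.9 0 0 0 1" --pt "0.9 0 0 0 1" --pt "0.9 0 0 0 1" --pt "0.9 0 0 0 1" --pt "0.9 0 0 0 1"

```text
time: 35.85
tool_pos: [0.4289, 0.0554, 0.2724]
tool_rot: [-3.141, -0.001, -0.521]
contact_force: [-1.0, 0.4, -0.1]
opening: 0.0825
```

```bash
python3 - <<'E'
from h import *
o=sensors.observe();print(o["tool_pos"],o["tool_rot"])
for n in("side","top"):
 r=cam(n);P=cloud(r)
 cv2.imwrite(f"pics/n_{n}.png",r["pixels"] if n=="top" else cv2.resize(r["pixels"][150:320,230:450],None,fx=3.4,fy=3.4,interpolation=cv2.INTER_CUBIC))
 for nm,lo,hi in [("green",(45,80,40),(90,255,255)),("blue",(105,120,60),(125,255,255))]:
  for s,c,m in blobs(r,lo,hi,20):
    q=P[m&(P[...,2]>.06)&(P[...,2]<.1)]
    if len(q)>20: print(n,nm,c,rect(q),q[:,2].max())
 m=cv2.inRange(r["hsv"],(0,0,0),(180,255,45))>0
 if n=="top":
  q=P[m&(P[...,2]>.112)&(P[...,2]<.135)&(P[...,1]>.2)&(P[...,1]<.42)&(P[...,0]>.4)]; print("handle",rect(q),len(q),q[:,2].mean())
E
```

```text
[0.42886753 0.05544359 0.27242568] [-3.14127284e+00 -8.09162307e-04 -5.20507004e-01]
side green [628.04705882 102.08823529] (array([ -296.5, -1392.1]), array([32.2, 11.6]), 88.01) 0.09905960275094583
side green [340.45333333 228.25333333] (array([ 579.4, -107.3]), array([29., 29.]), 46.77) 0.09145892814651158
side blue [334.06060606 239.12121212] (array([578.7, -50.9]), array([28.4, 25.6]), 87.33) 0.09158756867312245
side blue [327.51388889 251.40277778] (array([580.7,   6.4]), array([20.8, 29.8]), 14.87) 0.08958090229135551
side blue [321.70149254 262.91044776] (array([579.5,  58. ]), array([25.4, 24.9]), 68.43) 0.09128033194860352
side blue [311.89411388 370.02479207] (array([518.4, 318.8]), array([ 80.5, 247.8]), 6.3) 0.09995708964382766
top green [354.57142857 245.74603175] (array([ 575.6, -108.9]), array([26.4, 29.5]), 88.95) 0.09221613246594007
top blue [284.31034483 243.3362069 ] (array([577.4,  55.2]), array([27.1, 25.9]), 1.12) 0.09262624973834899
top blue [306.60683761 243.58974359] (array([578.7,   4. ]), array([27.7, 27.1]), 41.41) 0.09318756095465175
top blue [330.88429752 244.66115702] (array([577.1, -53.5]), array([26.8, 27.9]), 28.6) 0.09029683253988408
top blue [172.48369423 268.26845813] (array([516.4, 316.7]), array([ 81.1, 245. ]), 6.31) 0.09941136612846768
handle (array([516.1, 315.3]), array([15. , 81.8]), 6.24) 233 0.12424123949931487
```

View pics/n_side.png

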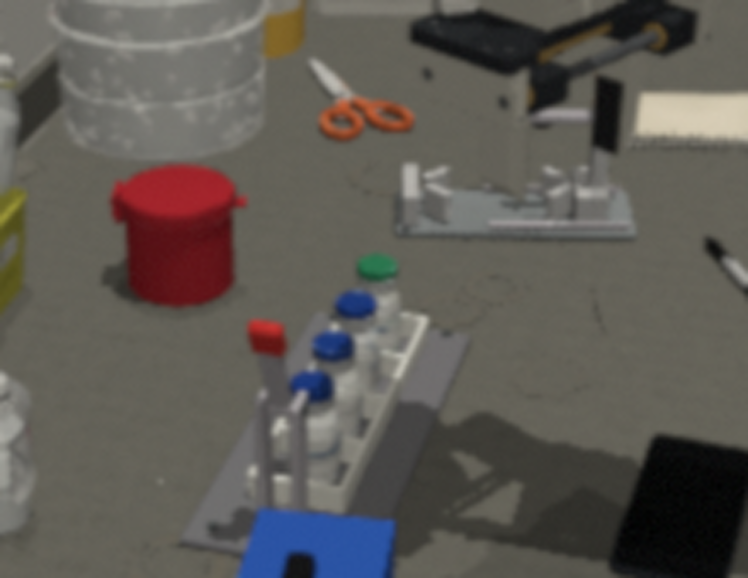

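View pics/n_top.png

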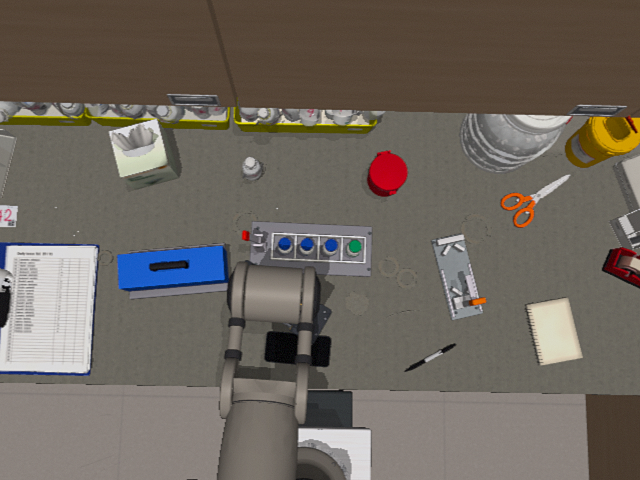

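Call:
step_arm --pt "0.9 0 0.9 0 1" --pt "0.9 0 0.9 0 1" --pt "0.9 0 0.9 0 1" --pt "0.9 0 0.9 0 1" --pt "0.9 0 0.9 0 1" --pt "0.9 0.5 0.9 0 1" --pt "0.9 0.5 0.9 0 1" --pt "0.9 0.5 0.9 0 1" --pt "0.9 0.5 0.8 0 1" --pt "0.9 0.5 0 0 1" --pt "0.9 0.5 0 0 1" --pt "0.9 0.48 0 0 1"

```text
time: 37.15
tool_pos: [0.5163, 0.2557, 0.272]
tool_rot: [3.141, 0.0, 0.438]
contact_force: [0.6, 0.4, -0.1]
opening: 0.083
```

Call:
step_arm --pt "0.9 0 0 0 1" --pt "0.9 0 0 0 1" --pt "0.9 0 0 0 1" --pt "0.9 0 0 0 1" --pt "0.9 0 0 0 1" --pt "0.9 0 0 0 1" --pt "0.9 0 0 0 1" --pt "0.9 0 0 0 1" --pt "0.9 0 0 0 1" --pt "0.9 0 0 0 1" --pt "0.9 0 0 0 1" --pt "0.9 0 0 0 1"

```text
time: 38.35
tool_pos: [0.5159, 0.2554, 0.2721]
tool_rot: [3.141, -0.0, 1.397]
contact_force: [-0.3, -0.1, -0.1]
opening: 0.0825
```

Call:
step_arm --pt "0.9 0 0 0 1" --pt "0.9 0 0 0 1" --pt "0.9 0 0 0 1" --pt "0.9 0 0 0 0.5" --pt "0.9 0 0 0 0"

```text
time: 38.85
tool_pos: [0.5159, 0.2554, 0.2721]
tool_rot: [3.141, -0.0, 1.674]
contact_force: [-0.2, -0.1, 0.3]
opening: 0.0829
```

```bash
python3 - <<'E'
from h import *
o=sensors.observe();print(o["tool_pos"],o["tool_rot"])
for n in("wrist","top"):
 r=cam(n);P=cloud(r);cv2.imwrite(f"pics/o_{n}.png",r["pixels"])
 m=cv2.inRange(r["hsv"],(0,0,0),(180,255,60))>0
 q=P[m&(P[...,2]>.112)&(P[...,2]<.135)&(P[...,1]>.2)&(P[...,1]<.42)&(P[...,0]>.4)]; 
 if len(q)>5: print(n,"handle",rect(q),len(q),q[:,2].mean())
 m=cv2.inRange(r["hsv"],(105,120,60),(125,255,255))>0
 q=P[m&(P[...,2]>.08)&(P[...,2]<.1)&(P[...,1]>.15)]; 
 if len(q)>5: print(n,"lid",rect(q),len(q),q[:,2].mean())
E
```

```text
[0.51591839 0.25540734 0.27205828] [ 3.14128928e+00 -1.17767684e-05  1.67448070e+00]
wrist handle (array([517. , 317.8]), array([14.2, 80.8]), 6.05) 1757 0.12600004856531705
wrist lid (array([516.8, 317.7]), array([ 79.9, 243.8]), 6.37) 21952 0.09034540130591732
top handle (array([869.3, 402.7]), array([2.3, 8.5]), 42.96) 6 0.11556942470878517
top lid (array([517.2, 305.3]), array([ 80.7, 222.6]), 6.6) 1445 0.08904723903945659
```

View pics/o_wrist.png

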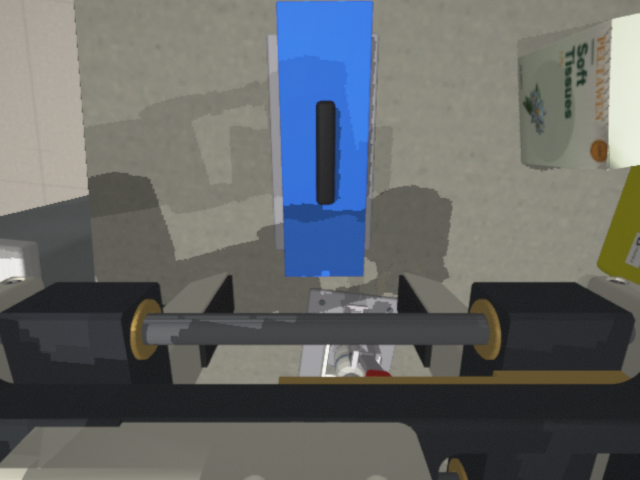

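Call:
step_arm --pt "0.9 0.04 0.8 0 0.08" --pt "0.9 0 0.8 0 0" --pt "0.9 0 0.88 0 0" --pt "0.9 0 0 -1 0" --pt "0.9 0 0 -1 0" --pt "0.9 0 0 -1 0" --pt "0.9 0 0 -1 0" --pt "0.7 0 0 -1 0" --pt "0.5 0 0 -1 0" --pt "0.4 0 0 -0.24 0" --pt "0.2 0 0 0 0" --pt "0 0 0 0 0" --squeeze 40

```text
time: 40.15
tool_pos: [0.5177, 0.3178, 0.117]
tool_rot: [3.14, -0.001, 1.682]
contact_force: [0.9, -0.5, 0.6]
opening: 0.047
```

Call:
step_arm --pt "0 0 0 0 0" --pt "0 0 0 0 0" --pt "0 0 0 0 0" --pt "0 0 0 0 0" --pt "0 0 0 0 0" --pt "0 0 0 0 0"

```text
time: 40.75
tool_pos: [0.5175, 0.3175, 0.116]
tool_rot: [3.14, -0.0, 1.682]
contact_force: [1.5, 0.2, 1.0]
opening: 0.016
```

Call:
step_arm --pt "0 0 0 0.4 0" --pt "0 0 0 0.8 0" --pt "0 0 0 1 0" --pt "0 0 0 1 0" --pt "0 0 0 1 0" --pt "0 0 0 1 0" --pt "0 0 0 1 0" --pt "0 0 0 1 0" --pt "0 0 0 1 0" --pt "0 0 0 0.6 0" --pt "0 0 0 0 0" --pt "0 0 0 0 0"

```text
time: 41.95
tool_pos: [0.5164, 0.3173, 0.3349]
tool_rot: [-3.14, 0.001, 1.683]
contact_force: [-0.7, -0.1, -4.1]
opening: 0.0157
```

```bash
python3 - <<'E'
from h import *
r=cam("side");P=cloud(r);cv2.imwrite(f"pics/p.png",r["pixels"])
E
```

```text
(no output)
```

View pics/p.png

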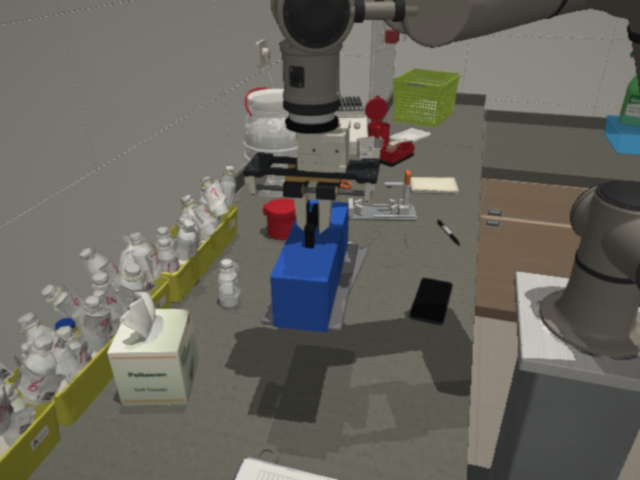

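Call:
step_arm --pt "0 0.2 -0.6 0 -0.15" --pt "0 0.2 -1 0 -0.15" --pt "0 0.2 -1 0 -0.15" --pt "0 0.2 -1 0 -0.15" --pt "0 0.2 -1 0 -0.15" --pt "0 0.2 -1 0 -0.15" --pt "0 0.2 -1 0 -0.15" --pt "0 0.2 -1 0 -0.15" --pt "0 0.2 -1 0 -0.15" --pt "0 0.2 -1 0 -0.15" --pt "0 0.2 -1 0 -0.15" --pt "0 0.26 -1 0 0"

```text
time: 43.2
tool_pos: [0.578, 0.0253, 0.3347]
tool_rot: [-3.139, 0.0, 1.549]
contact_force: [0.7, 0.2, -4.7]
opening: 0.0157
```

Call:
step_arm --pt "0 0 -1 0 0" --pt "0 0 -0.7 0 0" --pt "0 0 -0.41 0 0" --pt "0 0 0 0 0" --pt "0 0 0 0 0" --pt "0 0 0 0 0"

```text
time: 43.8
tool_pos: [0.5784, -0.0245, 0.3356]
tool_rot: [-3.141, -0.0, 1.551]
contact_force: [0.4, -0.5, -4.8]
opening: 0.0159
```

```bash
python3 - <<'E'
from h import *
o=sensors.observe();print(o["tool_pos"],o["tool_rot"])
for n in("side","top","wrist"):
 r=cam(n);P=cloud(r);cv2.imwrite(f"pics/q_{n}.png",r["pixels"])
 m=cv2.inRange(r["hsv"],(105,120,60),(125,255,255))>0
 for z0 in(.28,.295):
  q=P[m&(P[...,2]>z0)&(P[...,2]<z0+.04)&(P[...,1]<.2)]
  if len(q)>5: print(n,"lid top",rect(q),len(q),np.percentile(q[:,2],[5,50,95]))
E
```

```text
[ 0.57838497 -0.02446111  0.33563505] [-3.14144110e+00 -3.79774783e-04  1.55149723e+00]
side lid top (array([578.6, -18.5]), array([240.4,  80.8]), 88.43) 2070 [0.28349472 0.3106637  0.31269672]
side lid top (array([578.8, -18.5]), array([240.3,  80.7]), 88.49) 1629 [0.29773427 0.31118202 0.31277233]
top lid top (array([577. , -24.7]), array([243.9,  80.9]), 88.84) 1928 [0.30317526 0.30849228 0.31245867]
top lid top (array([577.1, -24.7]), array([243.9,  80.7]), 88.84) 1877 [0.30447522 0.3085669  0.31246829]
wrist lid top (array([577.9,   8. ]), array([179.1,  80.1]), 89.04) 39993 [0.30889432 0.30998693 0.31105726]
wrist lid top (array([577.9,   8. ]), array([179.1,  80.1]), 89.04) 40001 [0.30889436 0.30998718 0.31105922]
```

View pics/q_side.png

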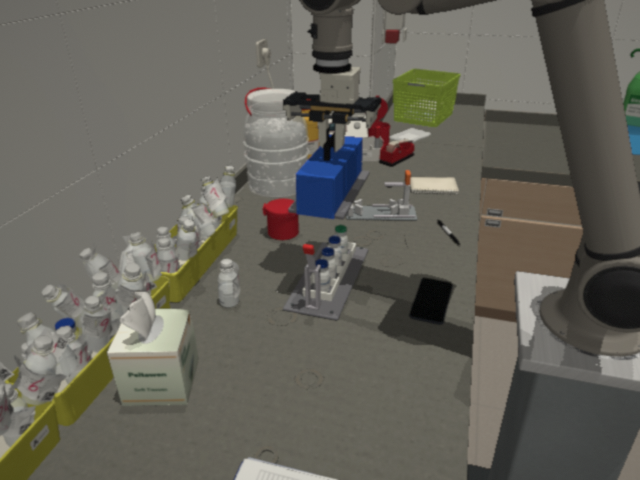

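View pics/q_wrist.png

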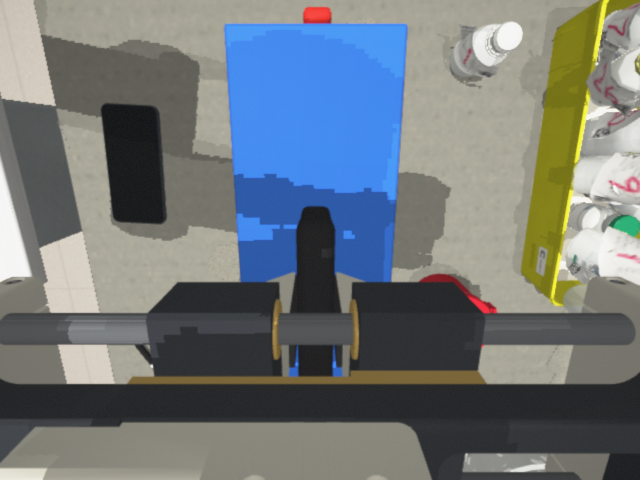

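Call:
step_arm --pt "0 0.02 -0.04 -0.6 0" --pt "0 0 0 -0.8 0" --pt "0 0 0 -0.8 0" --pt "0 0 0 -0.8 0" --pt "0 0 0 -0.8 0" --pt "0 0 0 -0.8 0" --pt "0 0 0 -0.8 0" --pt "0 0 0 -0.8 0" --pt "0 0 0 -0.6 0" --pt "0 0 0 -0.3 0" --pt "0 0 0 0 0" --pt "0 0 0 0 0"

```text
time: 45.15
tool_pos: [0.5794, -0.0262, 0.159]
tool_rot: [3.14, 0.0, 1.551]
contact_force: [-0.4, -0.1, -4.4]
opening: 0.0157
```

```bash
python3 - <<'E'
from h import *
o=sensors.observe();print(o["tool_pos"],o["tool_rot"])
for n in("side","top"):
 r=cam(n);P=cloud(r);cv2.imwrite(f"pics/r_{n}.png",r["pixels"] if n=="top" else cv2.resize(r["pixels"][150:320,230:450],None,fx=3.4,fy=3.4,interpolation=cv2.INTER_CUBIC))
 m=cv2.inRange(r["hsv"],(105,120,60),(125,255,255))>0
 q=P[m&(P[...,2]>.1)&(P[...,2]<.16)&(P[...,1]<.2)]
 if len(q)>5: print(n,"lid top",rect(q),len(q),np.percentile(q[:,2],[5,50,95]))
E
```

```text
[ 0.5794448  -0.02619293  0.158963  ] [3.14035452e+00 2.07973706e-04 1.55095415e+00]
side lid top (array([579.3, -16.6]), array([264.3,  81.3]), 88.34) 1865 [0.10493073 0.13416802 0.13660285]
top lid top (array([578. , -26.5]), array([243.7,  80.2]), 88.71) 1426 [0.12519655 0.13195785 0.13693054]
```

View pics/r_side.png

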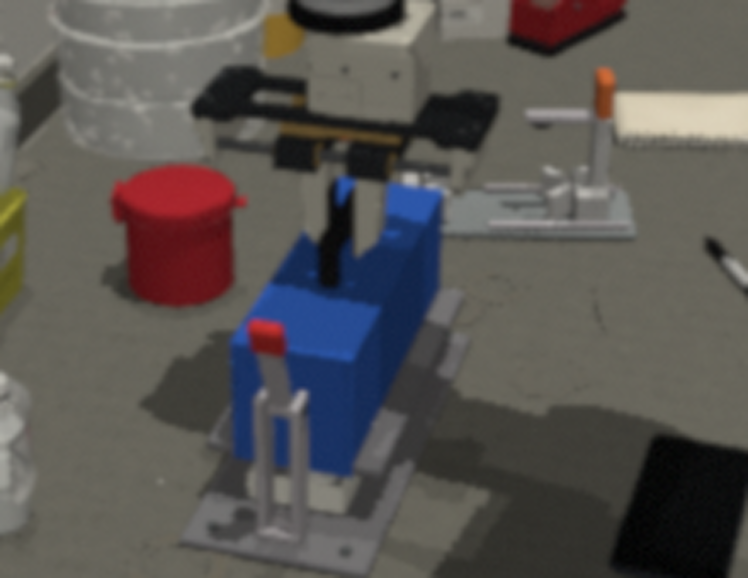

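Call:
step_arm --pt "0 -0.02 0.03 -0.25 0" --pt "0 0 0 -0.25 0" --pt "0 0 0 -0.25 0" --pt "0 0 0 -0.2 0" --pt "0 0 0 -0.2 0" --pt "0 0 0 -0.15 0" --pt "0 0 0 -0.1 0" --pt "0 0 0 0 0" --pt "0 0 0 0 0"

```text
time: 46.15
tool_pos: [0.5785, -0.0256, 0.124]
tool_rot: [3.141, 0.0, 1.551]
contact_force: [-3.6, 0.6, 5.1]
opening: 0.0153
```

Call:
step_arm --pt "0.3 0 0 0 0" --pt "0.4 0 0 0 0" --pt "0.4 0 0 0 0" --pt "0.5 0 0 0 0" --pt "0.5 0 0 0.5 0" --pt "0.5 0 0 1 0" --pt "0.5 0 0 1 0" --pt "0.5 0 0 1 0" --pt "0.5 0 0 1 0" --pt "0.5 0 0 1 0"

```text
time: 47.15
tool_pos: [0.5784, -0.0255, 0.2629]
tool_rot: [3.14, 0.0, 1.551]
contact_force: [-0.5, -0.3, -1.0]
opening: 0.0457
```

```bash
python3 - <<'E'
from h import *
o=sensors.observe();print(o["tool_pos"],o["tool_rot"])
for n in("side","top","wrist"):
 r=cam(n);P=cloud(r);cv2.imwrite(f"pics/s_{n}.png",r["pixels"] if n!="side" else cv2.resize(r["pixels"][150:320,230:450],None,fx=3.4,fy=3.4,interpolation=cv2.INTER_CUBIC))
 m=cv2.inRange(r["hsv"],(105,120,60),(125,255,255))>0
 q=P[m&(P[...,2]>.086)&(P[...,2]<.12)&(P[...,1]<.2)]
 if len(q)>5: print(n,"lid top",rect(q),len(q),np.percentile(q[:,2],[5,50,95]))
 A=np.c_[q[:,:2],np.ones(len(q))];
 t=q[abs(q[:,2]-np.median(q[:,2]))<.004];print(np.linalg.lstsq(np.c_[t[:,:2],np.ones(len(t))],t[:,2],rcond=None)[0])
 m=cv2.inRange(r["hsv"],(0,150,80),(6,255,255))>0
 q=P[m&(P[...,2]>.12)&(P[...,1]>.05)&(P[...,1]<.25)&(abs(P[...,0]-.58)<.05)]
 if len(q)>5: print("red",q.min(0),q.max(0))
E
```

```text
[ 0.57844283 -0.02552558  0.26287616] [3.14036640e+00 1.82790189e-04 1.55065821e+00]
side lid top (array([579. , -15.4]), array([267. ,  80.5]), 88.87) 1597 [0.09083992 0.09988182 0.10201533]
[ 0.00351027 -0.00209335  0.09796315]
red [0.57555496 0.14049598 0.16062067] [0.59377812 0.1503865  0.18176028]
top lid top (array([577.1, -26. ]), array([243.3,  80.6]), 88.62) 1245 [0.0915053  0.09685262 0.10201827]
[0.00071903 0.00017895 0.09648031]
red [0.57105462 0.1320162  0.15745469] [0.59228532 0.14646004 0.18137172]
wrist lid top (array([577.7, -11.6]), array([215.3,  79.6]), 88.8) 18436 [0.09714035 0.09832964 0.09950865]
[0.00140266 0.00051861 0.09751773]
```

View pics/s_side.png

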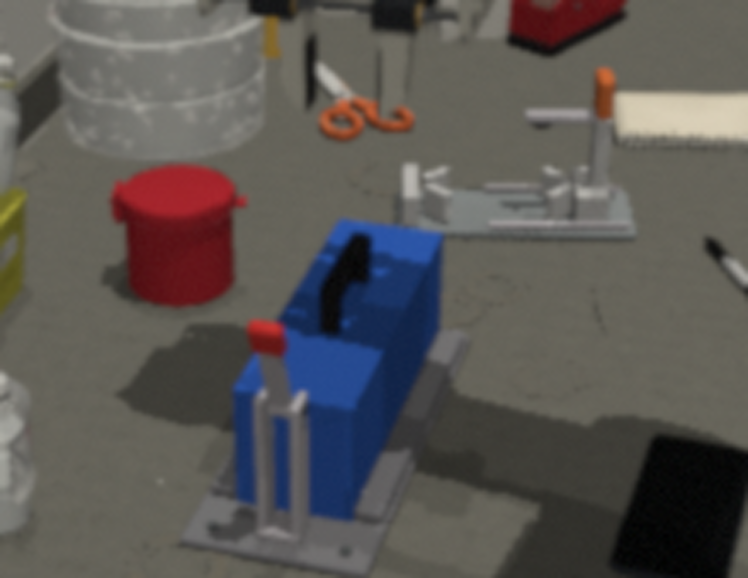

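View pics/s_wrist.png

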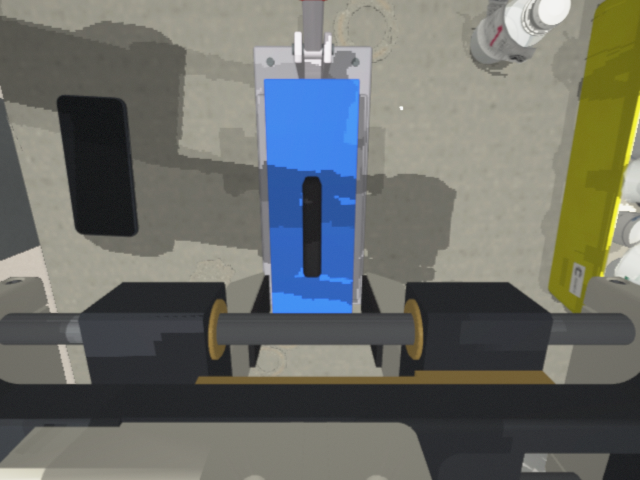

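Call:
step_arm --pt "0 0.12 1 0 0" --pt "0 0 1 0 0" --pt "0 0 1 0 0" --pt "0 0 1 0 0" --pt "0 0 1 0 0" --pt "0 0 1 0 0" --pt "0 0 1 0 0" --pt "0 0 1 0 0" --pt "0 0 0 0 0" --squeeze 10

```text
time: 48.2
tool_pos: [0.5806, 0.1772, 0.2595]
tool_rot: [-3.14, -0.001, 1.554]
contact_force: [0.2, 0.6, -0.6]
opening: 0.0005
```

Call:
step_arm --pt "0 0 0 -1 0" --pt "0 0 0 -1 0" --pt "0 0 0 -1 0" --pt "0 0 0 -0.46 0" --pt "0 0 0 0 0" --pt "0 0 0 0 0"

```text
time: 48.8
tool_pos: [0.5819, 0.1741, 0.1749]
tool_rot: [3.141, -0.0, 1.55]
contact_force: [0.4, -0.2, 1.2]
opening: 0.0006
```

```bash
python3 - <<'E'
from h import *
o=sensors.observe();print(o["tool_pos"],o["tool_rot"],o["opening"])
r=cam("side");cv2.imwrite("pics/t.png",cv2.resize(r["pixels"][150:320,230:450],None,fx=3.4,fy=3.4,interpolation=cv2.INTER_CUBIC))
E
```

```text
[0.58192628 0.17413808 0.17492291] [ 3.14072888e+00 -4.04507978e-05  1.55025643e+00] 0.0006116205103921576
```

View pics/t.png

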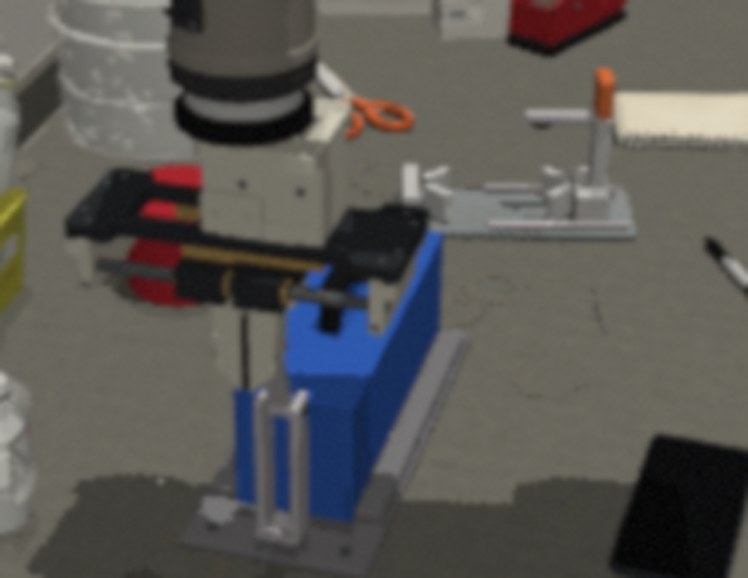

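Call:
step_arm --pt "0 0 -0.5 0 0" --pt "0 0 -0.46 0 0" --pt "0 0 -0.4 0.12 0" --pt "0 0 -0.36 0.12 0" --pt "0 0 -0.42 -0.03 0" --pt "0 0 -0.42 -0.04 0" --pt "0 0 -0.38 -0.18 0" --pt "0 0 -0.38 -0.18 0" --pt "0 0 -0.3 -0.3 0" --pt "0 0 -0.3 -0.3 0" --pt "0 0 0 0 0"

```text
time: 49.95
tool_pos: [0.581, 0.0752, 0.1529]
tool_rot: [-3.14, 0.001, 1.55]
contact_force: [0.6, 1.0, 0.3]
opening: 0.0004
```

```bash
python3 - <<'E'
from h import *
r=cam("side");cv2.imwrite("pics/u.png",cv2.resize(r["pixels"][150:320,230:450],None,fx=3.4,fy=3.4,interpolation=cv2.INTER_CUBIC))
E
```

```text
(no output)
```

View pics/u.png

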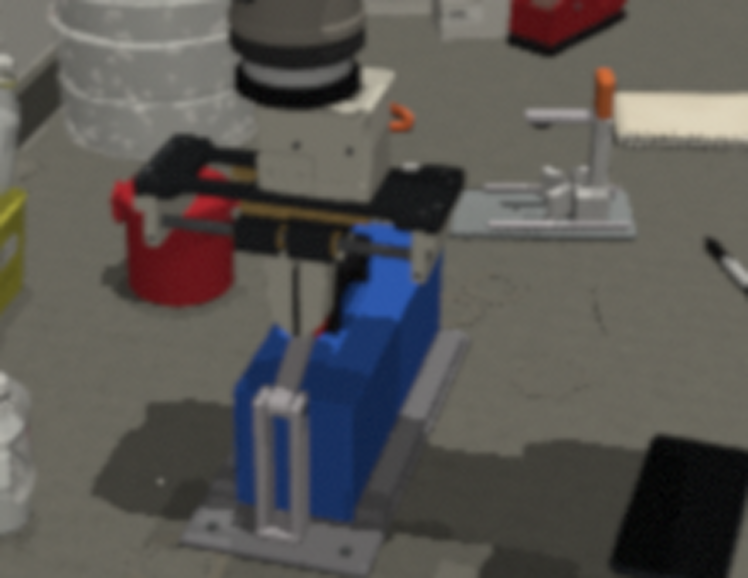

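Call:
step_arm --pt "0 0 -0.15 -0.22 0" --pt "0 0 -0.1 -0.22 0" --pt "0 0 -0.08 -0.22 0" --pt "0 0 -0.05 -0.2 0" --pt "0 0 0 -0.14 0" --pt "0 0 0 -0.06 0" --pt "0 0 0 0 0"

```text
time: 50.7
tool_pos: [0.5814, 0.0668, 0.1279]
tool_rot: [-3.141, 0.0, 1.551]
contact_force: [-0.8, 0.1, 0.4]
opening: 0.0003
```

Call:
step_arm --pt "0 0 0 -0.06 0" --pt "0 0 0 -0.04 0" --pt "0 0 0 0 0"

```text
time: 51.0
tool_pos: [0.5816, 0.0669, 0.1273]
tool_rot: [3.14, 0.0, 1.551]
contact_force: [-4.4, -1.1, 11.7]
opening: 0.0008
```

```bash
python3 - <<'E'
from h import *
r=cam("side");cv2.imwrite("pics/v.png",cv2.resize(r["pixels"][190:330,270:400],None,fx=5,fy=4,interpolation=cv2.INTER_CUBIC))
E
```

```text
(no output)
```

View pics/v.png

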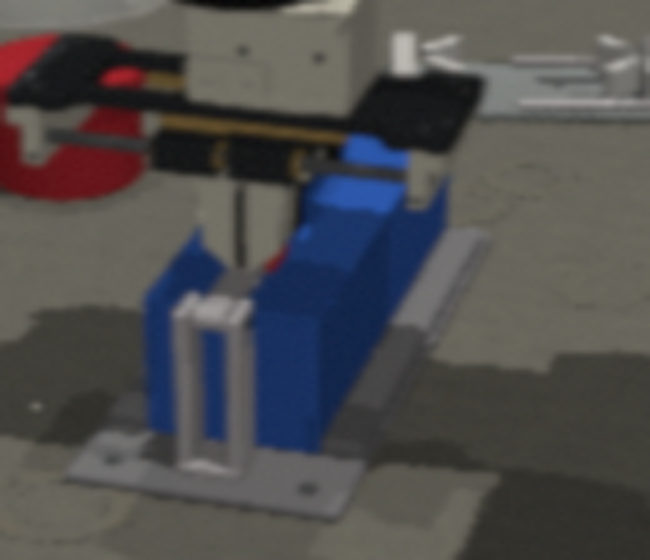

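Call:
step_arm --pt "0 0 0 0.5 0" --pt "0 0 0 1 0" --pt "0 0 0 1 0" --pt "0 0 0 1 0" --pt "0 0 0 1 0" --pt "0 0 -1 0.5 0" --pt "0.9 0 -1 0 0" --pt "0.9 0 -1 0 0" --pt "0.9 0 -1 0 1" --pt "0.9 -0.5 -1 0 1" --pt "0.9 -1 -1 0 1" --pt "0.9 -1 -1 0 0.2"

```text
time: 52.25
tool_pos: [0.5181, -0.1088, 0.2505]
tool_rot: [-3.141, -0.0, 1.809]
contact_force: [-0.9, -0.1, -0.5]
opening: 0.0437
```

```bash
python3 - <<'E'
from h import *
o=sensors.observe();print(o["tool_pos"],o["tool_rot"],o["opening"])
for n in("top","side","wrist"):
 r=cam(n);P=cloud(r);cv2.imwrite(f"pics/w_{n}.png",r["pixels"])
 m=cv2.inRange(r["hsv"],(0,150,70),(6,255,255))>0
 q=P[m&(P[...,2]>.08)&(P[...,2]<.2)&(P[...,1]>-.05)&(P[...,1]<.25)&(abs(P[...,0]-.58)<.04)]
 if len(q)>5: print(n,"red",q.min(0),q.max(0),np.percentile(q[:,2],[10,50,90]))
 m=cv2.inRange(r["hsv"],(5,150,100),(18,255,255))>0
 q=P[m&(P[...,2]>.12)&(P[...,2]<.15)&(P[...,1]>-.5)&(P[...,1]<-.3)]
 if len(q)>5: print(n,"orange",rect(q),q[:,2].mean())
 m=cv2.inRange(r["hsv"],(105,120,60),(125,255,255))>0
 q=P[m&(P[...,2]>.086)&(P[...,2]<.12)&(P[...,1]<.2)&(P[...,1]>-.3)]
 if len(q)>5: print(n,"lid top",rect(q),len(q),np.percentile(q[:,2],[5,50,95]))
E
```

```text
[ 0.5181299  -0.10876398  0.2504564 ] [-3.14142711e+00 -3.00121394e-04  1.80945324e+00] 0.04374674324159119
top red [0.5702624  0.04173677 0.10394828] [0.58755789 0.06061287 0.11461815] [0.1056647  0.10940715 0.11201072]
top orange (array([ 450.4, -385. ]), array([12.6, 29.9]), 13.67) 0.1335650569281145
top lid top (array([5.777e+02, 5.000e-01]), array([190.5,  81.3]), 88.1) 1859 [0.09163915 0.09699433 0.10192533]
side red [0.57355844 0.0481608  0.11042279] [0.58671347 0.05905344 0.11361146] [0.11100518 0.11248894 0.11341084]
side orange (array([ 453.2, -379. ]), array([ 9. , 32.6]), 10.4) 0.13173021724938075
side lid top (array([579.3, -15.4]), array([260.2,  81.4]), 88.75) 1569 [0.09073913 0.09987789 0.10221553]
wrist red [0.5693788  0.03875407 0.10593756] [0.58931548 0.06162534 0.1140996 ] [0.10910065 0.11066737 0.11171693]
wrist lid top (array([577.5, -26.5]), array([240.6,  80.5]), 88.68) 23204 [0.09707589 0.09842193 0.09965498]
```

View pics/w_side.png

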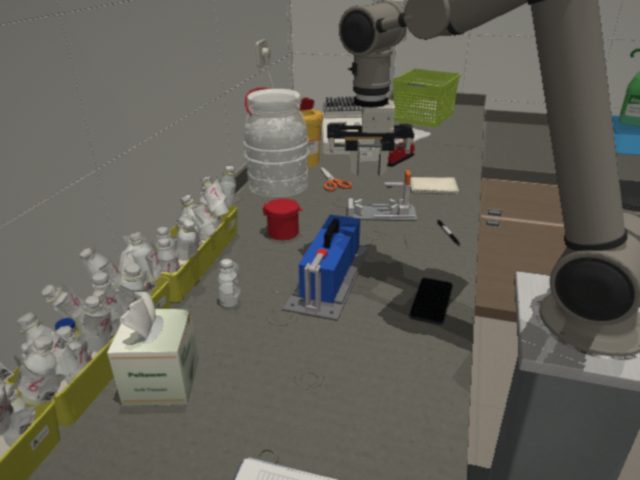

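View pics/w_wrist.png

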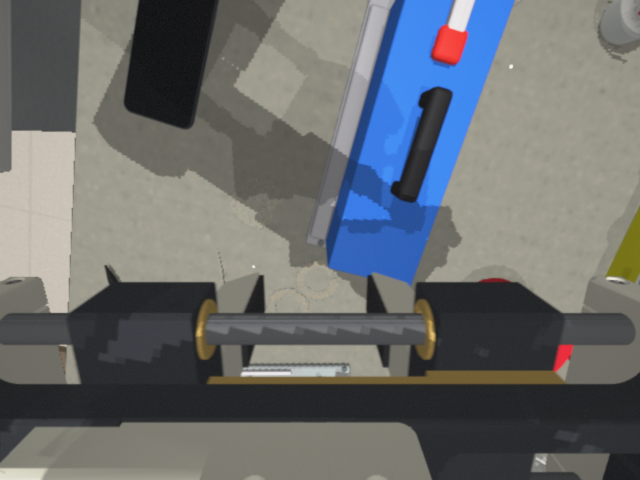

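Call:
step_arm --pt "0.7 -0.3 -1 0 0" --pt "0.7 -0.3 -1 0 0" --pt "0.7 -0.3 -1 0 0" --pt "0.7 -0.3 -1 0 0" --pt "0.7 -0.3 -1 0 0" --pt "0.7 -0.3 -1 0 0" --pt "0.7 -0.3 -1 0 0" --pt "0.7 -0.3 -1 0 0" --pt "0.7 -0.3 -1 0 0" --pt "0.7 0 -1 0 0" --pt "0.7 0 -1 0 0" --pt "0.7 0 0 0 0"

```text
time: 53.6
tool_pos: [0.4521, -0.3851, 0.25]
tool_rot: [3.141, 0.001, 1.805]
contact_force: [0.4, 0.2, -0.2]
opening: 0.0646
```

Call:
step_arm --pt "0.7 0 0 -1 0" --pt "0.7 0 0 -1 0" --pt "0.7 0 0 -1 0" --pt "0.7 0 0 -1 0" --pt "0.7 0 0 -1 0" --pt "0.7 0 0 0 0" --pt "0 0 0 0 0" --pt "0 0 0 0 0" --pt "0 0 0 0 0" --pt "0 0 0 0 0" --pt "0 0 0 0 0" --pt "0 0 0 0 0" --squeeze 15

```text
time: 54.8
tool_pos: [0.4515, -0.3832, 0.1258]
tool_rot: [3.141, 0.0, 1.806]
contact_force: [0.3, 0.2, 0.9]
opening: 0.0205
```

Call:
step_arm --pt "0 0 0 0 0" --pt "0 0 0 0 0"

```text
time: 55.0
tool_pos: [0.4514, -0.3832, 0.1256]
tool_rot: [3.142, 0.0, 1.807]
contact_force: [-0.6, 0.3, 1.6]
opening: 0.0142
```

Call:
step_arm --pt "0 0.23 0.055 0 0" --pt "0 0.23 0.055 0 0" --pt "0 0.23 0.055 0 0" --pt "0 0.23 0.055 0 0" --pt "0 0.23 0.055 0 0" --pt "0 0.23 0.055 0 0" --pt "0 0.23 0.055 0 0" --pt "0 0.23 0.055 0 0" --pt "0 0.23 0.055 0 0" --pt "0 0.23 0.055 0 0" --pt "0 0.23 0.055 0 0" --pt "0 0 0 0 0"

```text
time: 56.2
tool_pos: [0.5161, -0.3673, 0.1256]
tool_rot: [3.14, 0.0, 1.807]
contact_force: [1.7, 3.3, 4.6]
opening: 0.0138
```

Call:
step_arm --pt "0 0.12 0.03 0 0" --pt "0 0.12 0.03 0 0" --pt "0 0 0 0 0"

```text
time: 56.5
tool_pos: [0.5193, -0.3665, 0.1256]
tool_rot: [-3.139, -0.001, 1.807]
contact_force: [-8.3, 0.8, 8.2]
opening: 0.0142
```

Call:
step_arm --pt "0 0.12 0.03 0 0" --pt "0 0 0 0 0"

```text
time: 56.7
tool_pos: [0.5196, -0.3665, 0.1255]
tool_rot: [-3.133, -0.003, 1.806]
contact_force: [-19.6, 0.5, 11.0]
opening: 0.0139
```

Force rises to about 20 N with no further movement, so the jaw is at its shut stop. I'll release and back away.

Call:
step_arm --pt "0 -0.14 -0.03 0 0" --pt "0.5 0 0 0 0" --pt "0.5 0 0 0 0" --pt "0.5 0 0 0 0" --pt "0.5 0 0 0 0" --pt "0.5 0 0 0.6 0" --pt "0.5 0 0 1 0" --pt "0.5 0 0 1 0" --pt "0.5 0 0 1 0" --pt "0.5 0 0 1 0" --pt "0.5 -1 0 1 0" --pt "0.5 -1 0 0 0"

```text
time: 57.9
tool_pos: [0.4712, -0.3672, 0.269]
tool_rot: [3.138, 0.006, 1.808]
contact_force: [-0.4, -0.3, 0.9]
opening: 0.0459
```

Call:
step_arm --pt "0.5 -1 0.5 0 0" --pt "0.5 -1 0.5 0 0" --pt "0.5 0 0 0 0" --pt "0.5 0 0 0 0" --pt "0.5 0 0 0 0"

```text
time: 58.4
tool_pos: [0.421, -0.3419, 0.2656]
tool_rot: [3.141, 0.001, 1.807]
contact_force: [0.3, -0.2, -0.4]
opening: 0.046
```

```bash
python3 - <<'E'
from h import *
o=sensors.observe();print(o["tool_pos"],o["contact_force"],o["opening"])
for n in("top","side"):
 r=cam(n);P=cloud(r);cv2.imwrite(f"pics/x_{n}.png",r["pixels"])
 m=cv2.inRange(r["hsv"],(0,150,70),(6,255,255))>0
 q=P[m&(P[...,2]>.08)&(P[...,2]<.2)&(P[...,1]>-.05)&(P[...,1]<.25)&(abs(P[...,0]-.58)<.04)]
 if len(q)>5: print(n,"red",np.percentile(q[:,2],[10,50,90]))
 m=cv2.inRange(r["hsv"],(5,150,100),(18,255,255))>0
 q=P[m&(P[...,2]>.12)&(P[...,2]<.15)&(P[...,1]>-.5)&(P[...,1]<-.3)]
 if len(q)>5: print(n,"orange",rect(q),q[:,2].mean())
 m=cv2.inRange(r["hsv"],(105,120,60),(125,255,255))>0
 q=P[m&(P[...,2]>.086)&(P[...,2]<.12)&(P[...,1]<.2)&(P[...,1]>-.3)]
 if len(q)>5: print(n,"lid top",rect(q),len(q),np.percentile(q[:,2],[5,50,95]))
E
```

```text
[ 0.42102522 -0.34188575  0.26557612] [ 0.28560344 -0.21517198 -0.38663567] 0.046017348145712504
top red [0.10595079 0.10984527 0.11467776]
top lid top (array([576.9, -26.1]), array([242.6,  81.5]), 88.97) 3131 [0.09190588 0.09696342 0.10206421]
side red [0.11061492 0.11206174 0.1134092 ]
side orange (array([ 520.4, -359.7]), array([ 9., 27.]), 10.76) 0.13150355584089105
side lid top (array([579.7, -15.6]), array([265.1,  82.2]), 88.87) 1593 [0.09133049 0.09985914 0.10215854]
```

View pics/x_top.png

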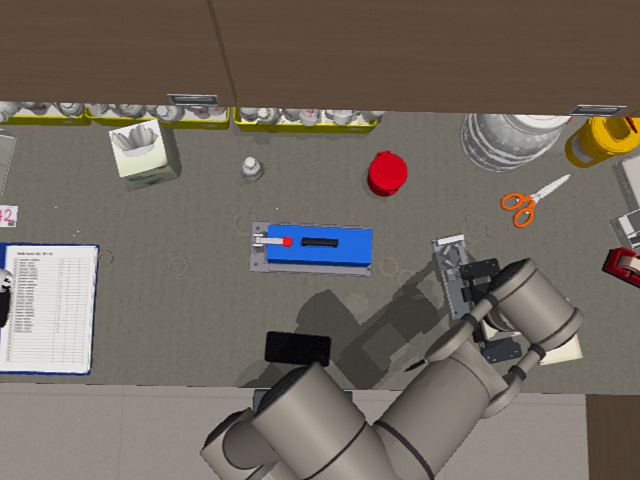

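View pics/x_side.png

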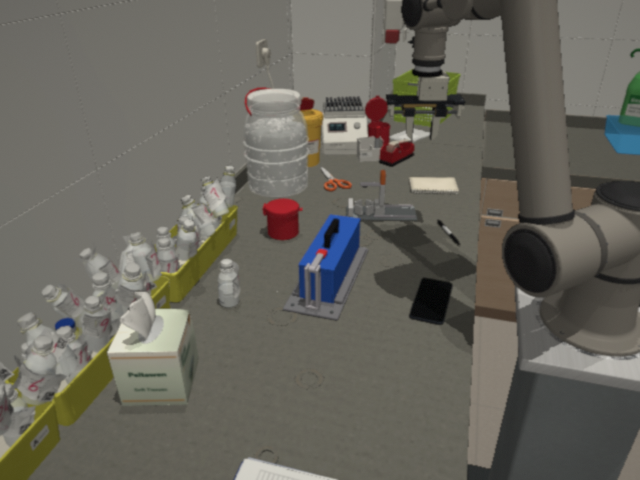

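The pictures show the case closed with the lid square, the clamp flat and the tin and bottle where they were. The jaw handle is about 70 mm from its open position, so it is shut, and the arm is clear of everything.

```bash
python3 -c "
from cell import hand_in
print(hand_in())"
```

```text
the job is handed in; nothing more can be done
None
```

The job is finished and handed in at about 58 s of the 208 s allowed. `hand_in` gives no verdict, so whether it passed is not confirmed.

I slid the jaw open and put the green vial in pocket 1 and the three blue vials in pockets 2 to 4. Then I seated the lid, swung the clamp down, slid the empty jaw shut and backed the arm off. The lid was knocked about 45 mm aside partway through, so I measured it again before gripping it.

Last checks:
- **Vials:** all four stood in their pockets when checked just before the lid went on. I did not see them again after that.
- **Lid:** it is within about 1 mm and 0.01 rad of square. Its top is at 98 mm and level, where 98 mm means fully down. The side camera put its centre about 10 mm off along the case. I took that as a fault in that view, because the measured length came out too long, and I trusted the top and wrist cameras instead.
- **Clamp:** its end piece is flat, with its top at about 110 mm against the expected 110.5 mm.
- **Jaw:** it opened to its stop. It then closed about 70 mm to a firm stop. The arm blocked the top camera's view of the handle at the end, so the final position comes from the side camera and the force at the stop.
- **Swab tin and saline bottle:** the pictures show them where they started. I did not measure them.

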